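# Close the parts box and stack the set

### The job

Close the open parts box: lay its loose lid on it and press straight down until the clip arms at both ends have snapped under the rim. Then, where that box stands, build the column on it: the deep closed box on its lid and the shallow closed box on top, each set down gently (not dropped), lined up squarely with the one below and let go. Leave the pencil cup, the jar and the spring clamp alone.

Things in the scene. Friction and masses are not known exactly. Their poses are not given: they have to be found in the camera images.
- tub_rim (a point): Open parts box: milky clear plastic, wooden blanks inside, 92 long (x) by 58 wide (y), 42 tall, loose, 0.24 to 0.42 kg, on the bench. This point: centre of its mouth, at rim-top height, 42 above its underside; z up. Long sides have a rolled rim, 61 over the outside; each short end a flange 6 deep, out to 50 from the centre, under which a clip hooks.
- lid_center (a point): Its loose white lid, right way up, standing on its 2 clip arms, 22 tall, 0.04 kg. Plate 102 (x) by 69 (y), 4 thick. Long edges 8 tall (lip 4 below the plate, 2.5 clear of the rim per side): grip there, halfway along. Arms at the short ends (109 overall) reach 18 below the plate. Point: centre of the plate's underside, 18 above the arms' feet; lies on the box's rim point when home. Fits either way.
- clip_a (a joint): Clip arm at the lid's +x end, 24 wide, inward hook with sloping lead-in: rad bent outwards. 0 when free and when snapped home, about 0.25 while the hook rides over the rim. Light spring: both arms together need 6 to 14 N of downward push to snap.
- clip_b (a joint): The same for the clip arm at the lid's -x end.
- deep_center (a point): Deep closed box, 46 tall, 0.17 to 0.34 kg, wooden strips inside. Its clear body is 92 long (x) by 58 wide (y); its flat white lid, 4 thick, is 102 by 69, with clips at the short ends (109 overall). Lid's long edges: 69 apart, 8 tall, 5.5 out from the body; grip it there, halfway along. Point: its centre, 23 above its flat underside; z up.
- shallow_center (a point): Shallow closed box, 32 tall, 0.10 to 0.20 kg, brass fittings inside. Its clear body is 92 long (x) by 58 wide (y); its flat white lid, 4 thick, is 102 by 69, with clips at the short ends (109 overall). Lid's long edges: 69 apart, 8 tall, 5.5 out from the body; grip it there, halfway along. Point: its centre, 16 above its flat underside; z up.
- pencils: Bystander: wooden cup of pencils, 76 across, 95 tall, pencils up to 185. Origin at the centre of its foot.
- jar: Bystander: glass jar with a screw cap, 64 across, 88 tall. Origin at the centre of its foot.
- clamp: Bystander: steel spring clamp with orange handles lying flat, 130 long, 80 across the handles, 15 tall. Origin on the bench under its pivot; handles towards its -x.
Things that resemble listed ones, but are neither listed nor needed, are in the scene too. What is shaped like the part that bears lid_center but blue or red is not meant.

How it is judged:
On the way, in this order (a step that is already met when the one before it is completed fails the run):
1. the lid is snapped onto the open box: fully down and square on the rim, both clip arms sprung back under it (z of lid_center in the frame of tub_rim between -0.003 and 0.0025 m and horizontal distance between lid_center and tub_rim below 0.004 m and angle between the x axis of lid_center and the x axis of tub_rim, either way round below 0.07 rad and angle between the z axis of lid_center and the z axis of tub_rim, either way round below 0.04 rad and value of joint each of clip_a, clip_b below 0.1 rad), for 0.2 s.
2. the deep box stands squarely on that lid (z of deep_center in the frame of lid_center between 0.024 and 0.03 m and horizontal distance between deep_center and lid_center below 0.007 m and angle between the x axis of deep_center and the x axis of lid_center, either way round below 0.1 rad and angle between deep_center's own z axis and vertical below 0.05 rad), for 0.2 s.
At the end, for the whole second after the job is handed in: Lid home on the open box (within 2.5 mm of the rim, 4 mm of centre, 0.07 rad, clips bent under 0.1 rad), box upright within 5 cm of its start; deep box on that lid, shallow box on the deep one, each level, centred on the one below within 7 mm, in line within 0.1 rad, let go and at rest (all of step 1 and all of step 2 and z of shallow_center in the frame of deep_center between 0.036 and 0.042 m and horizontal distance between shallow_center and deep_center below 0.007 m and angle between the x axis of shallow_center and the x axis of deep_center, either way round below 0.1 rad and angle between each of shallow_center, tub_rim's own z axis and vertical below 0.05 rad and distance of tub_rim from where it was at the start of the episode below 0.05 m); the robot touches nothing.
It fails at once if the deep box is dropped, thrown or knocked over (it moves faster than 0.6 m/s with no finger on it, or leans more than 25 degrees) ((contact force between the fingers and deep below 0.02 N and linear speed of deep above 0.6 m/s) or angle between deep_center's own z axis and vertical above 0.44 rad).
It fails at once if the shallow box is dropped, thrown or knocked over (it moves faster than 0.6 m/s with no finger on it, or leans more than 25 degrees) ((contact force between the fingers and shallow below 0.02 N and linear speed of shallow above 0.6 m/s) or angle between shallow_center's own z axis and vertical above 0.44 rad).
It fails at once if the pencil cup is pushed more than 3 cm or tipped over (distance of pencils from where it was at the start of the episode above 0.03 m or angle between pencils's own z axis and vertical above 0.35 rad).
It fails at once if the jar is pushed more than 3 cm or tipped over (distance of jar from where it was at the start of the episode above 0.03 m or angle between jar's own z axis and vertical above 0.35 rad).
It fails at once if the spring clamp is pushed more than 3 cm or tipped over (distance of clamp from where it was at the start of the episode above 0.03 m or angle between clamp's own z axis and vertical above 0.35 rad).
It also fails if it takes over 72 s, if anything falls off the work surface, if the arm or the gripper's body presses on something with over 40 N, if the wrist force passes 120 N, or if a joint passes its speed limit or range.

### The arm

A 6-joint arm with a two-finger parallel gripper is mounted at the origin on the work surface. World frame = base frame: x ahead of the robot, y to its left, z up, the work surface at z = 0. Lengths are in m, angles in rad, forces in N, time in s.
With the tool pointing down it reaches from about 0.225 to 0.875 m from the base axis. Payload 3.4 kg.
Tool frame: the origin (TCP) lies at the centre of the arm's flange, where the gripper is bolted on; the fingertips stand manip.tcp_to_tips ahead of it and the grasp point (between the pads) lies 155 mm ahead of it (manip.tcp_to_tips is the distance from the TCP to the fingertips, in m); z points along the fingers, y is the line along which they close (so a half turn about z gives the same grasp; the last joint's range is limited). The gripper opens to 85 mm and grips with 20 to 120 N. Pads are 22 mm wide; open, the fingers measure 114 mm over their backs; the gripper's body (76 mm by 85 mm) begins 54 mm behind the grasp point. The pads swing forward as they close: fully open they stand 13 mm farther back than shut.
Start: joints at [-1.281, 0.276, 1.505, -0, 1.361, -0.121], TCP at [0.23, -0.527, 0.405] pointing down, gripper open.
Joint ranges: [-2.89, 2.89], [-0.75, 2.08], [0.22, 2.7], [-1.18, 4.32], [0.11, 2.71], [-2.7, 2.7]. Speed limits (rad/s): [2.57, 2.57, 3.14, 3.14, 3.14, 3.14].

### API

Orientations are given as a unit quaternion [w, x, y, z].
In Python, from rig import sensors, imaging, manip gives the robot as it stands. The module is installed in compiled form; this text tells all that it offers.
- The arm moves only by the tool jog_arm, never from a script. Its argument "plan" is a list of rows, each an object of numbers: "dx", "dy", "dz": the shift along the tool's x, y, z in mm; "ax", "ay", "az": the turn, a rotation vector about the tool's x, y, z in units of 6 degrees (1.0 is 6 degrees); "grip": the closure, from 0 (fully open) to 1 (shut). A call has 1 to 20 rows; each row shifts and turns the commanded pose from where the row before left it, along the tool's axes as they then stand; what a row does not reach is not made up. A row lasts 1/12 s, in which the tool goes at most 41.7 mm and 7.16 degrees, less where a joint would pass 70% of its speed; a pose out of reach is approached as far as the arm can. A call is refused whole if a number of a shift passes 41.7 or a number of a turn 1, either way. A call with a gripper value outside its range is refused whole. The fingers move at their own pace and stop on an object; "grip_force" is the grip in N (left out, the last holds). Time passes only in rows, so rows that do not move let the fingers close. It gives the time, the measured TCP pose, the force, the opening and the grip force at its end, in the units of the state.
- sensors.get_state(): the state, without advancing time (a new reading comes with each control period).
- imaging.get_image(name): name is "scene" or "top"; returns a dict with "image" (480x640x3 uint8, red, green, blue), "K" (3x3 intrinsics, pixels), "extrinsics" (4x4, takes a point from world to camera coordinates). Camera axes: x right, y up, looking along -z (the intrinsics and any distortion apply to the point x, -y, -z); pixel columns grow to the right and rows downward; lengths in m; the calibration is good to about 2 mm. A picture is of the moment at which its call begins. There is no depth.
- manip.sign_off(): hands the job in; it is judged then, once.
The state is a dict: "clock": time; "qpos": joint angles; "qd": joint speeds; "effort": joint torques, N m; "position": TCP position; "ee_rot": TCP orientation; "contact_force": force on the tool from outside, world axes, zero at the start; "moment": the same for the moment, N m; "width": finger opening in m; "gripper_force": force on a finger pad.
Only numpy, scipy, OpenCV 4.12 (cv2) and the standard library are available. Lean on these libraries where they do the work, as an engineer would, in place of code of your own. Each camera call takes 0.05 s, during which the arm holds its last target. There are 200 camera calls.

## Working session

There is one attempt and no reset: what is moved stays moved. The work goes in short steps, Python scripts to look and compute and a tool call to move; the robot and the scene stay as the last step left them, time stands still between calls to the robot, and variables do not carry over. Pictures are saved under pics/ and viewed, at most 10 in all, crops included, and the job is handed in when it is done.

Besides the shell and the picture viewer there is one more tool, called after "Request:" by a JSON object that holds its "fn" and its "kwargs", one argument or row to a line. jog_arm: Moves the arm, as the interface text tells. Its arguments: {"type":"object","properties":{"plan":{"type":"array"},"grip_force":{"type":"number"}},"required":["plan"]}

```bash
mkdir -p pics; python3 - <<'E'
from rig import sensors, imaging, manip
import cv2,numpy as np
print(sensors.get_state(), manip.tcp_to_tips)
for n in("scene","top"):
    d=imaging.get_image(n); cv2.imwrite(f"pics/{n}0.png",d["image"][:,:,::-1]); print(n,d["K"].tolist(),np.round(d["extrinsics"],4).tolist(),[k for k in d])
    np.savez(f"{n}0.npz",**d)
E
```

```text
{'clock': 0.0, 'qpos': array([-1.28098234e+00,  2.76619018e-01,  1.50614439e+00,  1.83848720e-05,
        1.36069163e+00, -1.20975564e-01]), 'qd': array([ 0.00043073, -0.00036231, -0.00029368,  0.00030279,  0.00047912,
        0.00090806]), 'effort': array([-2.39382271e-04, -4.16780019e+01, -2.45812064e+01, -1.36331041e-04,
        1.11654494e-02,  1.55707362e-06]), 'position': array([ 0.22956784, -0.52695753,  0.40382122]), 'ee_rot': array([-9.28632767e-04,  9.78980513e-01,  2.03951680e-01, -6.95605857e-05]), 'contact_force': array([ 0.50358536, -0.94622639,  0.49265503]), 'moment': array([-0.02660929,  0.02542296, -0.04266388]), 'gripper_force': 0.0, 'width': 0.08568954558311807} 0.1734
scene [[511.72712170909483, 0.0, 316.30680666529224], [0.0, 511.72712170909483, 243.56249035498692], [0.0, 0.0, 1.0]] [[-0.8557, 0.5171, -0.0167, 0.4738], [-0.4156, -0.6677, 0.6176, 0.1633], [0.3082, 0.5355, 0.7863, -1.5356], [0.0, 0.0, 0.0, 1.0]] ['image', 'K', 'extrinsics']
top [[496.5272054716217, 0.0, 312.5911474823867], [0.0, 496.5272054716217, 241.5355099980519], [0.0, 0.0, 1.0]] [[0.0015, -1.0, 0.004, -0.0135], [0.9922, 0.002, 0.1243, -0.5589], [-0.1243, 0.0038, 0.9922, -1.2882], [0.0, 0.0, 0.0, 1.0]] ['image', 'K', 'extrinsics']
```

View pics/scene0.png

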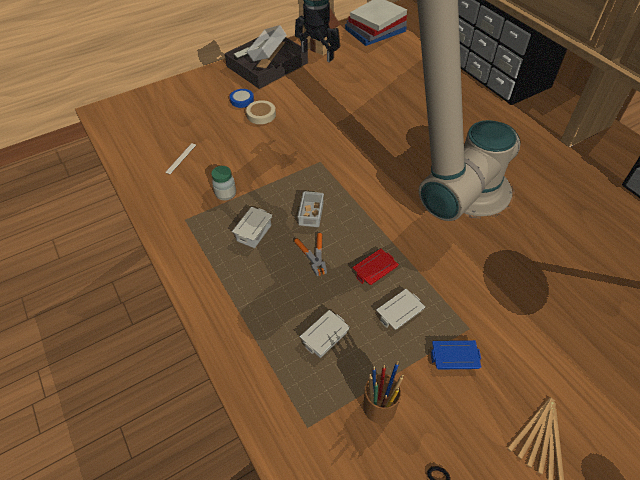

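View pics/top0.png

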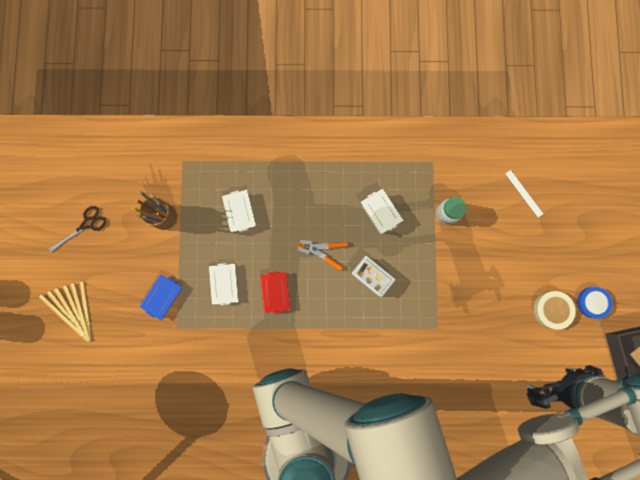

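The scene picture shows:

| Item | Scene px | Top px |
|---|---|---|
| Open box | (311,209) | (374,277) |
| White A | (325,333) | (238,211) |
| White B | (252,226) | (382,211) |
| White C | (400,309) | (223,284) |
| Red lid (not meant) | (376,267) | (275,292) |
| Blue lid (not meant) | (456,354) | (161,297) |
| Clamp | – | (322,252) |
| Jar | – | (452,210) |
| Pencil cup | – | (153,208) |

C looks flat, so it is probably the loose lid. I'll confirm this in an enlarged crop.

```bash
python3 - <<'E'
import cv2,numpy as np
s=cv2.imread("pics/scene0.png");t=cv2.imread("pics/top0.png")
def c(im,u,v): return cv2.resize(im[v-33:v+33,u-33:u+33],(264,264),interpolation=cv2.INTER_CUBIC)
r1=np.hstack([c(s,325,333),c(s,252,226),c(s,400,309)])
r2=np.hstack([c(t,238,211),c(t,382,211),c(t,223,284)])
cv2.imwrite("pics/crop1.png",np.vstack([r1,r2]))
E
```

```text
(no output)
```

View pics/crop1.png

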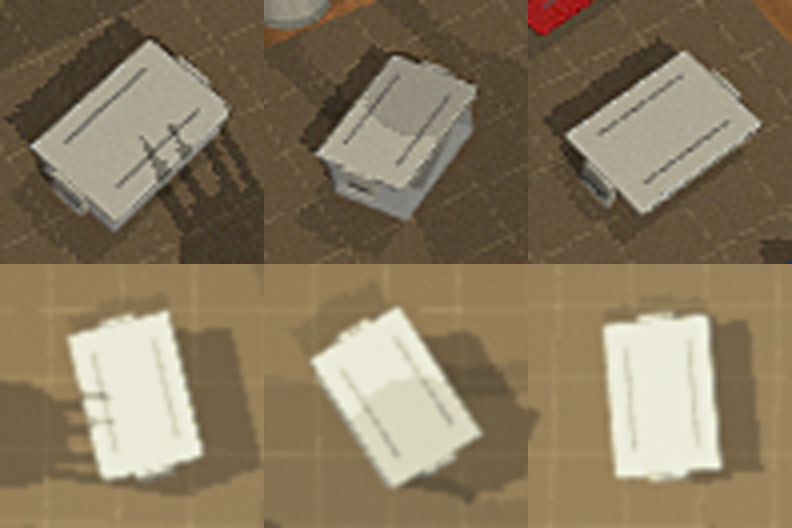

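The crops settle it:
- **A** sits on a short body, so it is the shallow box.
- **B** sits on a tall body, so it is the deep box.
- **C** has no body, only a free clip arm, so it is the loose white lid.

Next I'll measure them in both views.

```bash
cat > h.py <<'E'
import cv2,numpy as np
def rays(d,uv):
    K,E=d["K"],d["extrinsics"];R,t=E[:3,:3],E[:3,3]
    uv=np.atleast_2d(np.asarray(uv,float)); p=np.c_[(uv[:,0]-K[0,2])/K[0,0],-(uv[:,1]-K[1,2])/K[1,1],-np.ones(len(uv))]
    return -R.T@t,p@R
def cast(d,uv,z):
    c,r=rays(d,uv); return c+r*((z-c[2])/r[:,2])[:,None]
def proj(d,P):
    P=np.atleast_2d(P);E=d["extrinsics"];q=P@E[:3,:3].T+E[:3,3]
    return np.c_[-q[:,0]/q[:,2]*d["K"][0,0]+d["K"][0,2],q[:,1]/q[:,2]*d["K"][1,1]+d["K"][1,2]]
def tri(d1,u1,d2,u2):
    c1,r1=rays(d1,u1);c2,r2=rays(d2,u2);r1,r2=r1[0]/np.linalg.norm(r1),r2[0]/np.linalg.norm(r2)
    a=np.linalg.lstsq(np.c_[r1,-r2],c2-c1,rcond=None)[0]; p,q=c1+a[0]*r1,c2+a[1]*r2
    return (p+q)/2,np.linalg.norm(p-q)
def blob(d,u,v,ok,w=45,s=4):
    """contour (full-image pixels) of the region near u,v where ok(hsv float) holds"""
    u,v=int(u),int(v);x0,y0=max(u-w,0),max(v-w,0);im=d["image"][y0:v+w,x0:u+w]
    im=cv2.resize(im,None,fx=s,fy=s,interpolation=cv2.INTER_CUBIC);hsv=cv2.cvtColor(im,cv2.COLOR_RGB2HSV).astype(int)
    m=cv2.morphologyEx(ok(hsv).astype(np.uint8),cv2.MORPH_OPEN,np.ones((13,13)));m=cv2.morphologyEx(m,cv2.MORPH_CLOSE,np.ones((25,25)))
    cs,_=cv2.findContours(m,cv2.RETR_EXTERNAL,cv2.CHAIN_APPROX_NONE);c=max(cs,key=cv2.contourArea)[:,0,:]
    return (c+.5)/s-.5+[x0,y0],m
def rect(d,c,z):
    P=cast(d,c,z)[:,:2]; (x,y),(a,b),_=r=cv2.minAreaRect((P*1000).astype(np.float32))
    k=cv2.boxPoints(r);e=max((k[1]-k[0],k[2]-k[1]),key=np.linalg.norm)
    return np.array([x,y]),max(a,b),min(a,b),np.degrees(np.arctan2(e[1],e[0]))%180
E
python3 - <<'E'
from h import *
T=dict(np.load("top0.npz"));S=dict(np.load("scene0.npz"))
for n,t,s in(("A",(238,211),(325,333)),("B",(382,211),(252,226)),("C",(223,284),(400,309)),("tub",(374,277),(311,209))):
    for nm,d,(u,v) in(("T",T,t),("S",S,s)):
        x=cv2.cvtColor(d["image"][v-30:v+30,u-30:u+30],cv2.COLOR_RGB2HSV)
        print(n,nm,"row",[tuple(int(k) for k in x[30,i,1:]) for i in range(0,60,2)])
E
```

```text
A T row [(100, 115), (104, 113), (101, 114), (100, 112), (100, 117), (103, 138), (108, 147), (103, 146), (108, 139), (38, 183), (35, 194), (33, 164), (36, 212), (20, 235), (20, 235), (20, 234), (20, 235), (20, 234), (21, 235), (28, 216), (20, 231), (17, 238), (31, 157), (100, 112), (98, 114), (97, 113), (100, 112), (101, 114), (96, 114), (96, 120)]
A S row [(104, 103), (93, 63), (136, 62), (117, 61), (28, 166), (39, 176), (34, 174), (32, 166), (32, 127), (33, 172), (38, 174), (32, 173), (36, 168), (38, 170), (37, 173), (35, 170), (37, 177), (38, 175), (38, 174), (34, 178), (35, 58), (37, 185), (37, 177), (38, 175), (24, 167), (9, 142), (130, 55), (98, 73), (98, 99), (96, 98)]
B T row [(102, 133), (100, 132), (100, 133), (102, 132), (102, 133), (100, 138), (86, 136), (26, 194), (16, 236), (20, 235), (30, 214), (30, 219), (29, 218), (31, 216), (29, 217), (31, 216), (29, 217), (32, 217), (32, 217), (32, 208), (31, 205), (31, 220), (36, 207), (67, 110), (104, 105), (100, 105), (99, 111), (100, 110), (100, 110), (100, 112)]
B S row [(94, 100), (111, 94), (105, 104), (106, 101), (102, 65),
[... 950 characters left out ...]
107, 100)]
tub T row [(102, 158), (100, 153), (101, 152), (102, 152), (104, 152), (83, 153), (18, 189), (7, 229), (17, 194), (21, 202), (20, 207), (32, 186), (72, 189), (97, 226), (30, 211), (18, 207), (76, 204), (126, 236), (123, 234), (37, 213), (21, 206), (19, 201), (19, 185), (15, 205), (17, 191), (72, 113), (98, 114), (97, 116), (98, 114), (102, 113)]
tub S row [(108, 83), (90, 91), (106, 96), (110, 97), (102, 100), (114, 92), (105, 61), (98, 68), (94, 49), (27, 84), (24, 115), (26, 140), (79, 100), (131, 158), (138, 157), (38, 142), (12, 131), (79, 126), (11, 140), (9, 142), (14, 111), (120, 98), (101, 101), (104, 93), (107, 100), (102, 103), (99, 98), (104, 101), (103, 99), (110, 95)]
```

```bash
cat >> h.py <<'E'
def fit(d,c,z,clip=True,hx=50,hy=34):
    """plate rectangle (mm) from contour cast on plane z, clips at the short ends left out"""
    ctr,a,b,th=rect(d,c,z);P=cast(d,c,z)[:,:2]*1000
    for _ in range(5):
        t=np.radians(th);R=np.array([[np.cos(t),np.sin(t)],[-np.sin(t),np.cos(t)]]);q=(P-ctr)@R.T
        L=[q[(abs(q[:,0])<hx*.75)&(q[:,1]*s>hy*.6)] for s in(1,-1)]
        E=[q[(abs(q[:,1])>15)&(abs(q[:,1])<hy*.8)&(q[:,0]*s>hx*.6)] for s in(1,-1)]
        yl=[np.median(l[:,1]) for l in L];xe=[np.median(e[:,0]) for e in E]
        sl=np.mean([np.polyfit(l[:,0],l[:,1],1)[0] for l in L])
        ctr=ctr+R.T@np.array([np.mean(xe),np.mean(yl)]);th+=np.degrees(np.arctan(sl))
    return ctr,xe[0]-xe[1],yl[0]-yl[1],th%180
okT=lambda h:(h[...,1]<62)&(h[...,2]>100)
okS=lambda h:(h[...,1]>20)&(h[...,1]<68)&(h[...,2]>90)
def measure(T,S,t,s,z,okT=okT,okS=okS,**k):
    ct,_=blob(T,*t,okT);cs,_=blob(S,*s,okS)
    rt,rs=fit(T,ct,z,**k),fit(S,cs,z,**k)
    p,g=tri(T,proj(T,[*rt[0]/1000,z])[0],S,proj(S,[*rs[0]/1000,z])[0])
    return rt,rs,p*1000,g*1000
E
python3 - <<'E'
from h import *
np.set_printoptions(precision=1,suppress=True)
T=dict(np.load("top0.npz"));S=dict(np.load("scene0.npz"))
okt=lambda h:(h[...,1]<62)&(h[...,2]>80)
for n,t,s,z,k in(("A shallow",(238,211),(325,333),.032,{}),("B deep",(382,211),(252,226),.046,{}),("C lid",(223,284),(400,309),.022,{}),("tub",(374,277),(311,209),.042,dict(okT=okt,okS=okt,hx=48,hy=30))):
    rt,rs,p,g=measure(T,S,t,s,z,**k)
    for r in(rt,rs): print(n,"ctr",r[0],"size %.1f %.1f ang %.1f"%r[1:])
    print("   tri",p,"gap %.1f"%g)
E
```

```text
A shallow ctr [642.7 186.7] size 104.6 71.0 ang 14.2
A shallow ctr [643.1 186.4] size 102.0 68.9 ang 12.9
   tri [642.9 186.6  31.9] gap 0.6
B deep ctr [ 639.9 -195.2] size 104.5 74.0 ang 32.0
B deep ctr [ 639.9 -195.4] size 103.2 73.3 ang 31.9
   tri [ 639.9 -195.2   46.2] gap 0.1
C lid ctr [447.5 225.1] size 103.8 71.0 ang 6.0
C lid ctr [447.  223.9] size 102.0 67.0 ang 5.8
   tri [447.6 224.7  23.6] gap 0.4
tub ctr [ 467.  -171.7] size 102.5 65.0 ang 51.4
tub ctr [ 474.9 -160.9] size 130.2 63.8 ang 51.3
   tri [ 467.8 -173.7   25.9] gap 0.1
```

A, B and C come out at 31.9, 46.2 and 23.6 mm high, which agrees with the text. The tub's scene mask includes its walls, so I'll check only its rim edges that face away from the camera.

```bash
python3 - <<'E'
from h import *
np.set_printoptions(precision=1,suppress=True)
T=dict(np.load("top0.npz"));S=dict(np.load("scene0.npz"))
okt=lambda h:(h[...,1]<62)&(h[...,2]>80)
print("cams",rays(T,[0,0])[0],rays(S,[0,0])[0])
c0=np.array([467,-171.7]);t=np.radians(51.4);R=np.array([[np.cos(t),np.sin(t)],[-np.sin(t),np.cos(t)]])
print("scene cam in tub frame",R@(rays(S,[0,0])[0][:2]*1000-c0),"top",R@(rays(T,[0,0])[0][:2]*1000-c0))
for nm,d,uv in(("T",T,(374,277)),("S",S,(311,209))):
    c,m=blob(d,*uv,okt)
    for z in(.036,.042,.048):
        q=(cast(d,c,z)[:,:2]*1000-c0)@R.T
        print(nm,z,"y+- ",[np.round(np.median(q[(abs(q[:,0])<30)&(q[:,1]*s>15)][:,1]),1) for s in(1,-1)],"x+-",[np.round(np.median(q[(abs(q[:,1])<22)&(q[:,0]*s>35)][:,0]),1) for s in(1,-1)])
vis=[]
from h import *
for d,(u,v) in((S,(311,209)),(T,(374,277))):
    im=d["image"][v-36:v+36,u-36:u+36,::-1];k=cv2.resize(im,None,fx=5.5,fy=5.5,interpolation=cv2.INTER_CUBIC)
    o=np.array([[50,30.5],[-50,30.5],[-50,-30.5],[50,-30.5]])@R+c0
    p=(proj(d,np.c_[o/1000,np.full(4,.042)])-[u-36,v-36]+.5)*5.5
    cv2.polylines(k,[p.astype(int)],True,(0,0,255),1);vis.append(k)
cv2.imwrite("pics/tub.png",np.hstack(vis))
E
```

```text
cams [ 0.4 -0.   1.3] [0.9 0.7 1.1]
scene cam in tub frame [969.7 160.4] top [ 83.  159.2]
T 0.036 y+-  [np.float64(31.9), np.float64(-33.4)] x+- [np.float64(51.2), np.float64(-51.7)]
T 0.042 y+-  [np.float64(32.5), np.float64(-32.5)] x+- [np.float64(51.3), np.float64(-51.1)]
T 0.048 y+-  [np.float64(33.1), np.float64(-31.6)] x+- [np.float64(51.5), np.float64(-50.5)]
S 0.036 y+-  [np.float64(31.8), np.float64(-32.5)] x+- [np.float64(73.3), np.float64(-57.7)]
S 0.042 y+-  [np.float64(32.4), np.float64(-31.3)] x+- [np.float64(78.3), np.float64(-52.0)]
S 0.048 y+-  [np.float64(33.0), np.float64(-30.2)] x+- [np.float64(83.2), np.float64(-46.3)]
```

View pics/tub.png

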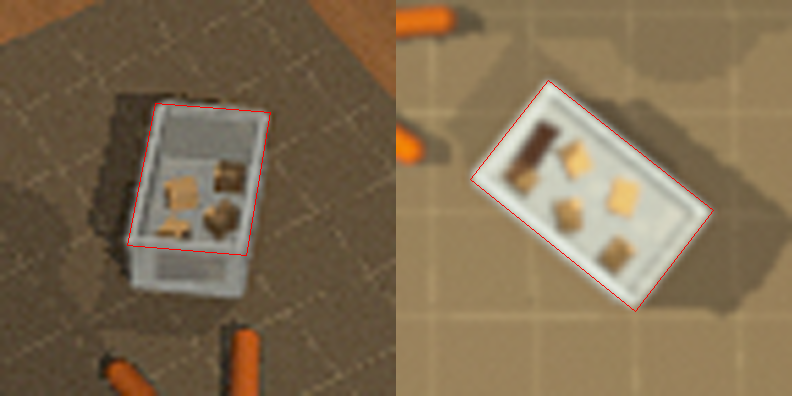

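The overlay fits the rim in both views, with the tub centre at about (467, -171.6), z 42 and 51.4°. The clamp handles end well clear of it. Now the lid.

```bash
cat > go.py <<'E'
import sys,numpy as np
from rig import sensors
s=sensors.get_state();p=s["position"]*1000;w,x,y,z=s["ee_rot"];yaw=np.degrees(2*np.arctan2(y,x))
def to(X,Y,Z,psi):
    t=np.radians(psi);d=np.array([X,Y,Z])-p;dy=(psi-yaw+90)%180-90
    print("from",p.round(1),"yaw %.2f"%yaw,"tilt",np.round([w,z],4),"| az %.2f units, then dx %.1f dy %.1f dz %.1f, len %.0f"%(-dy/6,d[0]*np.cos(t)+d[1]*np.sin(t),d[0]*np.sin(t)-d[1]*np.cos(t),-d[2],np.linalg.norm(d)))
to(*map(float,sys.argv[1:5]))
E
python3 go.py 447.4 224.8 270 5.9
```

```text
from [ 229.5 -527.   403.9] yaw 23.54 tilt [-0.0008 -0.0001] | az 2.94 units, then dx 294.0 dy -725.4 dz 133.9, len 794
```

Request:
{"fn": "jog_arm", "kwargs": {
  "plan": [
    {"az": 0.98, "grip": 0},
    {"az": 0.98},
    {"az": 0.98},
    {"dx": 14.7, "dy": -36.3, "dz": 6.7},
    {"dx": 14.7, "dy": -36.3, "dz": 6.7},
    {"dx": 14.7, "dy": -36.3, "dz": 6.7},
    {"dx": 14.7, "dy": -36.3, "dz": 6.7},
    {"dx": 14.7, "dy": -36.3, "dz": 6.7},
    {"dx": 14.7, "dy": -36.3, "dz": 6.7},
    {"dx": 14.7, "dy": -36.3, "dz": 6.7},
    {"dx": 14.7, "dy": -36.3, "dz": 6.7},
    {"dx": 14.7, "dy": -36.3, "dz": 6.7},
    {"dx": 14.7, "dy": -36.3, "dz": 6.7},
    {"dx": 14.7, "dy": -36.3, "dz": 6.7},
    {"dx": 14.7, "dy": -36.3, "dz": 6.7},
    {"dx": 14.7, "dy": -36.3, "dz": 6.7},
    {"dx": 14.7, "dy": -36.3, "dz": 6.7},
    {"dx": 14.7, "dy": -36.3, "dz": 6.7},
    {"dx": 14.7, "dy": -36.3, "dz": 6.7},
    {"dx": 14.7, "dy": -36.3, "dz": 6.7}
  ],
  "grip_force": 40
}}

```text
$.plan[0]: bad value
```

Request:
{"fn": "jog_arm", "kwargs": {
  "plan": [
    {"dx": 14.7, "dy": -36.3, "dz": 6.7},
    {"dx": 14.7, "dy": -36.3, "dz": 6.7},
    {"dx": 10, "dy": -25},
    {},
    {}
  ]
}}

```text
$.plan[0]: bad value
```

```bash
python3 go.py 447.4 224.8 178 5.9
```

```text
from [ 229.5 -527.   403.9] yaw 23.54 tilt [-0.0008 -0.0001] | az 2.94 units, then dx 294.0 dy -725.4 dz 225.9, len 815
```

Rows seem to need every field, so I'll fill in all seven.

Request:
{"fn": "jog_arm", "kwargs": {
  "plan": [
    {"dx": 0, "dy": 0, "dz": 0, "ax": 0, "ay": 0, "az": 0.98, "grip": 0}
  ],
  "grip_force": 40
}}

```text
clock: 0.18
position: [0.2296, -0.527, 0.4041]
ee_rot: [-0.001, 0.988, 0.153, -0.0]
contact_force: [-0.1, 0.5, 0.1]
width: 0.0855
gripper_force: 0.0
```

Request:
{"fn": "jog_arm", "kwargs": {
  "plan": [
    {"dx": 0, "dy": 0, "dz": 0, "ax": 0, "ay": 0, "az": 0.98, "grip": 0},
    {"dx": 0, "dy": 0, "dz": 0, "ax": 0, "ay": 0, "az": 0.98, "grip": 0},
    {"dx": 14.7, "dy": -36.3, "dz": 6.7, "ax": 0, "ay": 0, "az": 0, "grip": 0},
    {"dx": 14.7, "dy": -36.3, "dz": 6.7, "ax": 0, "ay": 0, "az": 0, "grip": 0},
    {"dx": 14.7, "dy": -36.3, "dz": 6.7, "ax": 0, "ay": 0, "az": 0, "grip": 0},
    {"dx": 14.7, "dy": -36.3, "dz": 6.7, "ax": 0, "ay": 0, "az": 0, "grip": 0},
    {"dx": 14.7, "dy": -36.3, "dz": 6.7, "ax": 0, "ay": 0, "az": 0, "grip": 0},
    {"dx": 14.7, "dy": -36.3, "dz": 6.7, "ax": 0, "ay": 0, "az": 0, "grip": 0},
    {"dx": 14.7, "dy": -36.3, "dz": 6.7, "ax": 0, "ay": 0, "az": 0, "grip": 0},
    {"dx": 14.7, "dy": -36.3, "dz": 6.7, "ax": 0, "ay": 0, "az": 0, "grip": 0},
    {"dx": 14.7, "dy": -36.3, "dz": 6.7, "ax": 0, "ay": 0, "az": 0, "grip": 0},
    {"dx": 14.7, "dy": -36.3, "dz": 6.7, "ax": 0, "ay": 0, "az": 0, "grip": 0},
    {"dx": 14.7, "dy": -36.3, "dz": 6.7, "ax": 0, "ay": 0, "az": 0, "grip": 0},
    {"dx": 14.7, "dy": -36.3, "dz": 6.7, "ax": 0, "ay": 0, "az": 0, "grip": 0},
    {"dx": 14.7, "dy": -36.3, "dz": 6.7, "ax": 0, "ay": 0, "az": 0, "grip": 0},
    {"dx": 14.7, "dy": -36.3, "dz": 6.7, "ax": 0, "ay": 0, "az": 0, "grip": 0},
    {"dx": 14.7, "dy": -36.3, "dz": 6.7, "ax": 0, "ay": 0, "az": 0, "grip": 0},
    {"dx": 14.7, "dy": -36.3, "dz": 6.7, "ax": 0, "ay": 0, "az": 0, "grip": 0},
    {"dx": 14.7, "dy": -36.3, "dz": 6.7, "ax": 0, "ay": 0, "az": 0, "grip": 0},
    {"dx": 14.7, "dy": -36.3, "dz": 6.7, "ax": 0, "ay": 0, "az": 0, "grip": 0}
  ]
}}

```text
clock: 1.85
position: [0.4255, 0.1521, 0.2836]
ee_rot: [0.0, 0.999, 0.052, -0.0]
contact_force: [0.3, -1.1, -0.0]
width: 0.0854
gripper_force: 0.0
```

Request:
{"fn": "jog_arm", "kwargs": {
  "plan": [
    {"dx": 14.7, "dy": -36.3, "dz": 6.7, "ax": 0, "ay": 0, "az": 0, "grip": 0},
    {"dx": 14.7, "dy": -36, "dz": 6.7, "ax": 0, "ay": 0, "az": 0, "grip": 0},
    {"dx": 0, "dy": 0, "dz": 0, "ax": 0, "ay": 0, "az": 0, "grip": 0},
    {"dx": 0, "dy": 0, "dz": 0, "ax": 0, "ay": 0, "az": 0, "grip": 0},
    {"dx": 0, "dy": 0, "dz": 0, "ax": 0, "ay": 0, "az": 0, "grip": 0}
  ]
}}

```text
clock: 2.27
position: [0.4469, 0.2247, 0.2701]
ee_rot: [0.001, 0.999, 0.052, -0.001]
contact_force: [-0.4, 0.1, 0.2]
width: 0.0856
gripper_force: 0.0
```

```bash
python3 go.py 447.4 224.8 178 5.9
```

```text
from [446.9 224.7 270.1] yaw 5.96 tilt [ 0.0006 -0.001 ] | az 0.01 units, then dx 0.5 dy -0.1 dz 92.1, len 92
```

Request:
{"fn": "jog_arm", "kwargs": {
  "plan": [
    {"dx": 0.4, "dy": 0, "dz": 30, "ax": 0, "ay": 0, "az": 0, "grip": 0},
    {"dx": 0, "dy": 0, "dz": 30, "ax": 0, "ay": 0, "az": 0, "grip": 0},
    {"dx": 0, "dy": 0, "dz": 20, "ax": 0, "ay": 0, "az": 0, "grip": 0},
    {"dx": 0, "dy": 0, "dz": 12, "ax": 0, "ay": 0, "az": 0, "grip": 0},
    {"dx": 0, "dy": 0, "dz": 0, "ax": 0, "ay": 0, "az": 0, "grip": 0},
    {"dx": 0, "dy": 0, "dz": 0, "ax": 0, "ay": 0, "az": 0, "grip": 0}
  ]
}}

```text
clock: 2.77
position: [0.4476, 0.2235, 0.1787]
ee_rot: [0.0, 0.999, 0.051, -0.001]
contact_force: [0.7, 0.2, 0.5]
width: 0.0855
gripper_force: 0.0
```

Request:
{"fn": "jog_arm", "kwargs": {
  "plan": [
    {"dx": 0, "dy": 0, "dz": 0, "ax": 0, "ay": 0, "az": 0, "grip": 1},
    {"dx": 0, "dy": 0, "dz": 0, "ax": 0, "ay": 0, "az": 0, "grip": 1},
    {"dx": 0, "dy": 0, "dz": 0, "ax": 0, "ay": 0, "az": 0, "grip": 1},
    {"dx": 0, "dy": 0, "dz": 0, "ax": 0, "ay": 0, "az": 0, "grip": 1},
    {"dx": 0, "dy": 0, "dz": 0, "ax": 0, "ay": 0, "az": 0, "grip": 1},
    {"dx": 0, "dy": 0, "dz": 0, "ax": 0, "ay": 0, "az": 0, "grip": 1}
  ]
}}

```text
clock: 3.27
position: [0.4486, 0.2248, 0.1801]
ee_rot: [0.0, 0.999, 0.052, 0.002]
contact_force: [0.1, -2.9, 6.9]
width: 0.0677
gripper_force: 44.6
```

```bash
python3 - <<'E'
from rig import imaging
import cv2,numpy as np
v=[]
for n,(x,y) in(("scene",(400,290)),("top",(223,284))):
    d=imaging.get_image(n);np.savez(f"{n}1.npz",**d);v.append(cv2.resize(d["image"][y-60:y+60,x-60:x+60,::-1],(400,400),interpolation=cv2.INTER_CUBIC))
cv2.imwrite("pics/grip1.png",np.hstack(v))
E
python3 go.py 447.4 224.8 260 5.9
```

```text
from [448.6 224.8 180.1] yaw 5.95 tilt [0.0001 0.0016] | az 0.01 units, then dx -1.2 dy -0.1 dz -79.9, len 80
```

View pics/grip1.png

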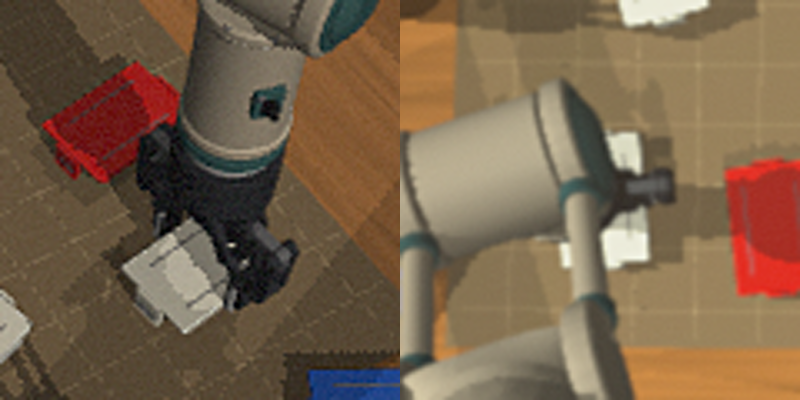

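The fingers hold the lid at its long edges halfway along, near px (195,275) in the left crop. The 7 N upward force probably comes from the pads swinging forward as they close. I'll lift and check that the lid is level.

Request:
{"fn": "jog_arm", "kwargs": {
  "plan": [
    {"dx": 0, "dy": 0, "dz": -5, "ax": 0, "ay": 0, "az": 0, "grip": 1},
    {"dx": 0, "dy": 0, "dz": -15, "ax": 0, "ay": 0, "az": 0, "grip": 1},
    {"dx": 0, "dy": 0, "dz": -25, "ax": 0, "ay": 0, "az": 0, "grip": 1},
    {"dx": 0, "dy": 0, "dz": -25, "ax": 0, "ay": 0, "az": 0, "grip": 1},
    {"dx": 0, "dy": 0, "dz": -20, "ax": 0, "ay": 0, "az": 0, "grip": 1},
    {"dx": 0, "dy": 0, "dz": 0, "ax": 0, "ay": 0, "az": 0, "grip": 1},
    {"dx": 0, "dy": 0, "dz": 0, "ax": 0, "ay": 0, "az": 0, "grip": 1}
  ]
}}

```text
clock: 3.95
position: [0.448, 0.2252, 0.2699]
ee_rot: [-0.001, 0.999, 0.051, 0.001]
contact_force: [-0.5, -0.3, -0.2]
width: 0.0673
gripper_force: 45.3
```

```bash
python3 - <<'E'
from rig import imaging
import cv2,numpy as np
v=[]
for n,(x,y) in(("scene",(400,275)),("top",(223,284))):
    d=imaging.get_image(n);np.savez(f"{n}2.npz",**d);v.append(cv2.resize(d["image"][y-40:y+40,x-40:x+40,::-1],(400,400),interpolation=cv2.INTER_CUBIC))
cv2.imwrite("pics/grip2.png",np.hstack(v))
E
python3 go.py 467 -171.6 260 51.4
```

```text
from [447.2 224.8 268. ] yaw 5.90 tilt [ 0.0002 -0.0008] | az -7.58 units, then dx -297.5 dy 262.8 dz 8.0, len 397
```

View pics/grip2.png

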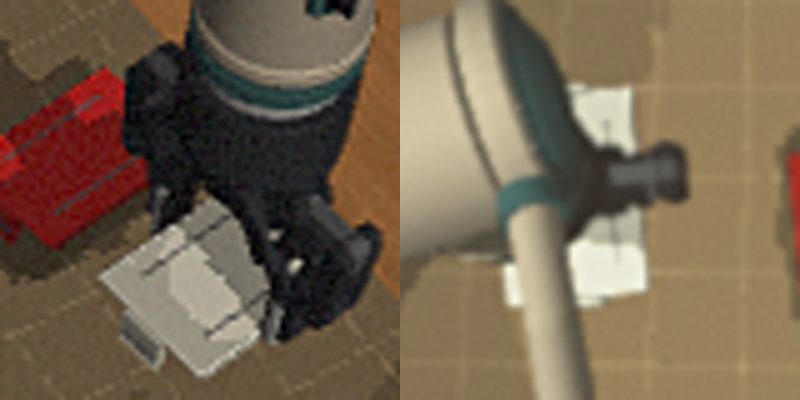

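```bash
python3 - <<'E'
from h import *
np.set_printoptions(precision=1,suppress=True)
T=dict(np.load("top2.npz"));S=dict(np.load("scene2.npz"))
s=lambda a,b:np.array([400-40,275-40])+(np.array([a,b])+.5)/5-.5
t=lambda a,b:np.array([223-40,284-40])+(np.array([a-400,b])+.5)/5-.5
p,g=tri(T,t(635,88),S,s(100,277));print("corner +x-y",p*1000,g*1000)
h=.110
th=np.radians(5.9);R=np.array([[np.cos(th),np.sin(th)],[-np.sin(th),np.cos(th)]]);c=np.array([447.2,224.8])
for h in(.105,.111,.117):
  for n,d,uv in(("+x-y T",T,t(635,88)),("-x-y T",T,t(645,290)),("-x+y T",T,t(508,305)),("+x-y S",S,s(100,277)),("+x+y S",S,s(205,378))):
    print(h,n,R@(cast(d,uv,h)[0,:2]*1000-c))
E
```

```text
corner +x-y [498.9 195.9 108.2] 2.0187710744301306
0.105 +x-y T [ 49.5 -34.3]
0.105 -x-y T [-51.3 -31.1]
0.105 -x+y T [-51.8  37.1]
0.105 +x-y S [ 46.2 -34.7]
0.105 +x+y S [44.6 35.2]
0.111 +x-y T [ 48.9 -35.2]
0.111 -x-y T [-51.4 -32. ]
0.111 -x+y T [-51.9  35.8]
0.111 +x-y S [ 49.1 -32.1]
0.111 +x+y S [47.6 37.4]
0.117 +x-y T [ 48.3 -36.1]
0.117 -x-y T [-51.5 -33. ]
0.117 -x+y T [-52.   34.6]
0.117 +x-y S [ 52.1 -29.4]
0.117 +x+y S [50.5 39.7]
```

The lid is level and sits about 1 mm towards tool -x. I'll carry it over the box.

Request:
{"fn": "jog_arm", "kwargs": {
  "plan": [
    {"dx": 0, "dy": 0, "dz": 0, "ax": 0, "ay": 0, "az": -0.95, "grip": 1},
    {"dx": 0, "dy": 0, "dz": 0, "ax": 0, "ay": 0, "az": -0.95, "grip": 1},
    {"dx": 0, "dy": 0, "dz": 0, "ax": 0, "ay": 0, "az": -0.95, "grip": 1},
    {"dx": 0, "dy": 0, "dz": 0, "ax": 0, "ay": 0, "az": -0.95, "grip": 1},
    {"dx": 0, "dy": 0, "dz": 0, "ax": 0, "ay": 0, "az": -0.95, "grip": 1},
    {"dx": 0, "dy": 0, "dz": 0, "ax": 0, "ay": 0, "az": -0.95, "grip": 1},
    {"dx": 0, "dy": 0, "dz": 0, "ax": 0, "ay": 0, "az": -0.94, "grip": 1},
    {"dx": 0, "dy": 0, "dz": 0, "ax": 0, "ay": 0, "az": -0.94, "grip": 1},
    {"dx": -15, "dy": 13, "dz": 0, "ax": 0, "ay": 0, "az": 0, "grip": 1},
    {"dx": -28, "dy": 25, "dz": 0, "ax": 0, "ay": 0, "az": 0, "grip": 1},
    {"dx": -28, "dy": 25, "dz": 0, "ax": 0, "ay": 0, "az": 0, "grip": 1},
    {"dx": -28, "dy": 25, "dz": 0, "ax": 0, "ay": 0, "az": 0, "grip": 1},
    {"dx": -28, "dy": 25, "dz": 0, "ax": 0, "ay": 0, "az": 0, "grip": 1},
    {"dx": -28, "dy": 25, "dz": 0, "ax": 0, "ay": 0, "az": 0, "grip": 1},
    {"dx": -28, "dy": 25, "dz": 0, "ax": 0, "ay": 0, "az": 0, "grip": 1},
    {"dx": -28, "dy": 25, "dz": 0, "ax": 0, "ay": 0, "az": 0, "grip": 1},
    {"dx": -28, "dy": 25, "dz": 0, "ax": 0, "ay": 0, "az": 0, "grip": 1},
    {"dx": -28, "dy": 25, "dz": 0, "ax": 0, "ay": 0, "az": 0, "grip": 1},
    {"dx": -20, "dy": 17, "dz": 0, "ax": 0, "ay": 0, "az": 0, "grip": 1},
    {"dx": -9.5, "dy": 7.8, "dz": 0, "ax": 0, "ay": 0, "az": 0, "grip": 1}
  ]
}}

```text
clock: 5.72
position: [0.468, -0.1739, 0.2673]
ee_rot: [-0.0, 0.902, 0.432, -0.001]
contact_force: [0.0, -0.2, 0.2]
width: 0.0676
gripper_force: 45.2
```

Request:
{"fn": "jog_arm", "kwargs": {
  "plan": [
    {"dx": 0, "dy": 0, "dz": 0, "ax": 0, "ay": 0, "az": 0, "grip": 1},
    {"dx": 0, "dy": 0, "dz": 0, "ax": 0, "ay": 0, "az": 0, "grip": 1},
    {"dx": 0, "dy": 0, "dz": 0, "ax": 0, "ay": 0, "az": 0, "grip": 1},
    {"dx": 0, "dy": 0, "dz": 0, "ax": 0, "ay": 0, "az": 0, "grip": 1}
  ]
}}

```text
clock: 6.05
position: [0.4678, -0.1691, 0.2683]
ee_rot: [-0.001, 0.901, 0.434, -0.0]
contact_force: [-0.1, -0.7, -0.7]
width: 0.0673
gripper_force: 45.2
```

```bash
python3 go.py 467.6 -170.8 232 51.4
```

```text
from [ 467.8 -169.1  268.3] yaw 51.47 tilt [-0.0008 -0.0003] | az 0.01 units, then dx -1.4 dy 0.9 dz 36.3, len 36
```

Request:
{"fn": "jog_arm", "kwargs": {
  "plan": [
    {"dx": -1.2, "dy": 0.8, "dz": 12, "ax": 0, "ay": 0, "az": 0, "grip": 1},
    {"dx": 0, "dy": 0, "dz": 16, "ax": 0, "ay": 0, "az": 0, "grip": 1},
    {"dx": 0, "dy": 0, "dz": 8, "ax": 0, "ay": 0, "az": 0, "grip": 1},
    {"dx": 0, "dy": 0, "dz": 0, "ax": 0, "ay": 0, "az": 0, "grip": 1},
    {"dx": 0, "dy": 0, "dz": 0, "ax": 0, "ay": 0, "az": 0, "grip": 1}
  ]
}}

```text
clock: 6.47
position: [0.468, -0.1713, 0.2325]
ee_rot: [-0.001, 0.901, 0.434, -0.0]
contact_force: [-0.4, 0.2, 0.6]
width: 0.0676
gripper_force: 45.2
```

Request:
{"fn": "jog_arm", "kwargs": {
  "plan": [
    {"dx": 0, "dy": 0, "dz": 0, "ax": 0, "ay": 0, "az": 0, "grip": 1}
  ]
}}

```text
clock: 6.55
position: [0.4684, -0.1719, 0.2332]
ee_rot: [0.0, 0.901, 0.434, 0.0]
contact_force: [0.1, 0.9, 0.7]
width: 0.0675
gripper_force: 45.2
```

```bash
python3 - <<'E'
from rig import imaging
import cv2,numpy as np
v=[]
for n,(x,y) in(("scene",(311,200)),("top",(374,277))):
    d=imaging.get_image(n);np.savez(f"{n}3.npz",**d);v.append(cv2.resize(d["image"][y-40:y+40,x-40:x+40,::-1],(400,400),interpolation=cv2.INTER_CUBIC))
cv2.imwrite("pics/over.png",np.hstack(v))
E
python3 go.py 467.6 -170.8 222 51.4
```

```text
from [ 468.4 -172.2  233.4] yaw 51.40 tilt [0.0006 0.0005] | az -0.00 units, then dx 0.6 dy -1.5 dz 11.4, len 12
```

View pics/over.png

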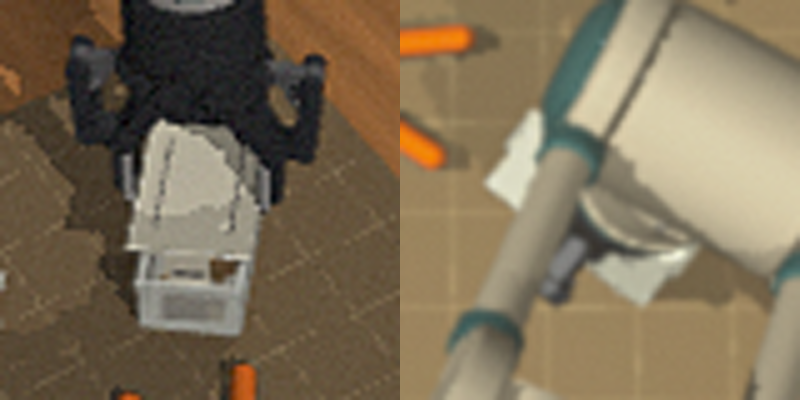

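```bash
python3 - <<'E'
from h import *
np.set_printoptions(precision=1,suppress=True)
T=dict(np.load("top3.npz"));S=dict(np.load("scene3.npz"))
s=lambda a,b:np.array([311-40,200-40])+(np.array([a,b])+.5)/5-.5
t=lambda a,b:np.array([374-40,277-40])+(np.array([a-400,b])+.5)/5-.5
th=np.radians(51.4);R=np.array([[np.cos(th),np.sin(th)],[-np.sin(th),np.cos(th)]]);c=np.array([467,-171.6])
for h in(.071,.075):
  for n,d,uv in(("T left",T,t(485,183)),("T bot",T,t(643,303)),("T right",T,t(698,250)),("S left",S,s(130,248)),("S right",S,s(255,256))):
    print(h,n,R@(cast(d,uv,h)[0,:2]*1000-c))
for h in(.04,.042):
    print("tub S rim near",[R@(cast(S,s(*q),h)[0,:2]*1000-c) for q in((136,283),(246,291))])
print("tri left corner",tri(T,t(485,183),S,s(130,248)))
E
```

```text
0.071 T left [51.3 34. ]
0.071 T bot [-49.6  31.7]
0.071 T right [-55.1  -7.3]
0.071 S left [ 46.7 -32.5]
0.071 S right [44.7 36.3]
0.075 T left [51.4 34.4]
0.075 T bot [-49.2  32.1]
0.075 T right [-54.7  -6.8]
0.075 S left [ 50.3 -31.7]
0.075 S right [48.2 36.8]
tub S rim near [array([ 44.8, -30.8]), array([43.6, 30.9])]
tub S rim near [array([ 46.6, -30.5]), array([45.3, 31.1])]
tri left corner (array([ 0.5, -0.1,  0.1]), np.float64(0.06535186634921533))
```

Request:
{"fn": "jog_arm", "kwargs": {
  "plan": [
    {"dx": 0, "dy": -0.4, "dz": 4, "ax": 0, "ay": 0, "az": 0, "grip": 1},
    {"dx": 0, "dy": 0, "dz": 4, "ax": 0, "ay": 0, "az": 0, "grip": 1},
    {"dx": 0, "dy": 0, "dz": 3, "ax": 0, "ay": 0, "az": 0, "grip": 1},
    {"dx": 0, "dy": 0, "dz": 2, "ax": 0, "ay": 0, "az": 0, "grip": 1},
    {"dx": 0, "dy": 0, "dz": 2, "ax": 0, "ay": 0, "az": 0, "grip": 1},
    {"dx": 0, "dy": 0, "dz": 0, "ax": 0, "ay": 0, "az": 0, "grip": 1}
  ],
  "grip_force": 80
}}

```text
clock: 7.15
position: [0.4676, -0.172, 0.2172]
ee_rot: [-0.0, 0.901, 0.433, -0.0]
contact_force: [0.4, -0.2, -0.0]
width: 0.0663
gripper_force: 91.7
```

Request:
{"fn": "jog_arm", "kwargs": {
  "plan": [
    {"dx": 0, "dy": 0, "dz": 2, "ax": 0, "ay": 0, "az": 0, "grip": 1},
    {"dx": 0, "dy": 0, "dz": 2, "ax": 0, "ay": 0, "az": 0, "grip": 1},
    {"dx": 0, "dy": 0, "dz": 0, "ax": 0, "ay": 0, "az": 0, "grip": 1}
  ]
}}

```text
clock: 7.4
position: [0.468, -0.1721, 0.2137]
ee_rot: [0.0, 0.901, 0.433, 0.0]
contact_force: [1.0, 0.3, 0.5]
width: 0.0665
gripper_force: 91.9
```

Request:
{"fn": "jog_arm", "kwargs": {
  "plan": [
    {"dx": 0, "dy": 0, "dz": 1.5, "ax": 0, "ay": 0, "az": 0, "grip": 1},
    {"dx": 0, "dy": 0, "dz": 1.5, "ax": 0, "ay": 0, "az": 0, "grip": 1},
    {"dx": 0, "dy": 0, "dz": 0, "ax": 0, "ay": 0, "az": 0, "grip": 1}
  ]
}}

```text
clock: 7.65
position: [0.4677, -0.172, 0.2104]
ee_rot: [0.0, 0.901, 0.433, -0.0]
contact_force: [-0.2, -1.1, -1.0]
width: 0.0661
gripper_force: 91.8
```

Request:
{"fn": "jog_arm", "kwargs": {
  "plan": [
    {"dx": 0, "dy": 0, "dz": 1.5, "ax": 0, "ay": 0, "az": 0, "grip": 1},
    {"dx": 0, "dy": 0, "dz": 1.5, "ax": 0, "ay": 0, "az": 0, "grip": 1},
    {"dx": 0, "dy": 0, "dz": 0, "ax": 0, "ay": 0, "az": 0, "grip": 1}
  ]
}}

```text
clock: 7.9
position: [0.4676, -0.1719, 0.2072]
ee_rot: [-0.0, 0.901, 0.433, -0.0]
contact_force: [0.8, -0.5, -1.6]
width: 0.0665
gripper_force: 91.7
```

Request:
{"fn": "jog_arm", "kwargs": {
  "plan": [
    {"dx": 0, "dy": 0, "dz": 1.5, "ax": 0, "ay": 0, "az": 0, "grip": 1},
    {"dx": 0, "dy": 0, "dz": 1, "ax": 0, "ay": 0, "az": 0, "grip": 1},
    {"dx": 0, "dy": 0, "dz": 0, "ax": 0, "ay": 0, "az": 0, "grip": 1}
  ]
}}

```text
clock: 8.15
position: [0.4676, -0.1719, 0.2051]
ee_rot: [-0.0, 0.901, 0.434, -0.0]
contact_force: [-0.4, -0.2, 0.8]
width: 0.0661
gripper_force: 91.8
```

Request:
{"fn": "jog_arm", "kwargs": {
  "plan": [
    {"dx": 0, "dy": 0, "dz": 1, "ax": 0, "ay": 0, "az": 0, "grip": 1},
    {"dx": 0, "dy": 0, "dz": 1, "ax": 0, "ay": 0, "az": 0, "grip": 1},
    {"dx": 0, "dy": 0, "dz": 0, "ax": 0, "ay": 0, "az": 0, "grip": 1}
  ]
}}

```text
clock: 8.4
position: [0.4675, -0.1718, 0.205]
ee_rot: [0.0, 0.901, 0.434, 0.0]
contact_force: [-4.3, 1.5, 16.1]
width: 0.0664
gripper_force: 93.5
```

```bash
python3 - <<'E'
from rig import imaging
import cv2,numpy as np
v=[]
for n,(x,y) in(("scene",(311,209)),("top",(374,277))):
    d=imaging.get_image(n);np.savez(f"{n}4.npz",**d);v.append(cv2.resize(d["image"][y-40:y+40,x-40:x+40,::-1],(400,400),interpolation=cv2.INTER_CUBIC))
cv2.imwrite("pics/press.png",np.hstack(v))
E
```

```text
(no output)
```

View pics/press.png

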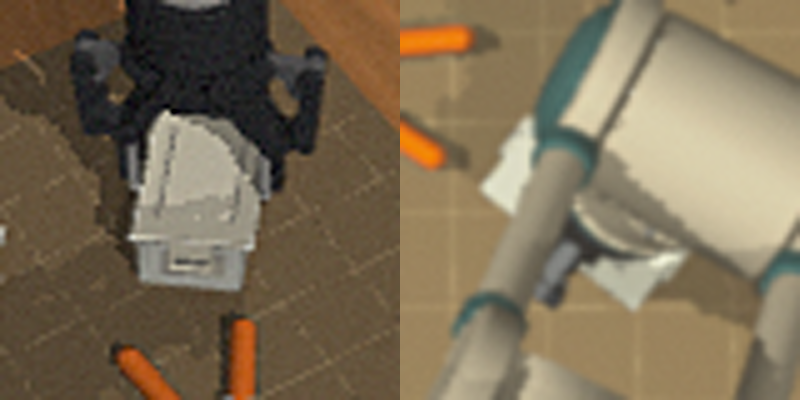

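```bash
python3 - <<'E'
from h import *
from rig import sensors
np.set_printoptions(precision=1,suppress=True)
T=dict(np.load("top4.npz"));S=dict(np.load("scene4.npz"))
s=lambda a,b:np.array([311-40,209-40])+(np.array([a,b])+.5)/5-.5
t=lambda a,b:np.array([374-40,277-40])+(np.array([a-400,b])+.5)/5-.5
th=np.radians(51.4);R=np.array([[np.cos(th),np.sin(th)],[-np.sin(th),np.cos(th)]]);c=np.array([467,-171.6])
for h in(.046,.052,.058,.064):
  print(h,[R@(cast(d,uv,h)[0,:2]*1000-c) for d,uv in((S,s(131,238)),(S,s(255,247)),(T,t(482,186)),(T,t(634,308)))])
print(sensors.get_state()["contact_force"])
E
```

```text
0.046 [array([ 50.3, -32.5]), array([48.9, 36.6]), array([51. , 33.7]), array([-50.2,  34.2])]
0.052 [array([ 55.5, -31.5]), array([54.1, 37.3]), array([51.1, 34.3]), array([-49.5,  34.8])]
0.058 [array([ 60.6, -30.4]), array([59.3, 38. ]), array([51.3, 34.9]), array([-48.9,  35.3])]
0.064 [array([ 65.8, -29.3]), array([64.4, 38.7]), array([51.4, 35.5]), array([-48.3,  35.9])]
[-4.5  1.7 15.4]
```

The plate top now stands at about 46 mm and the lid pushes back with 16 N, so it is home. I'll push 1 mm more, release and back off to verify.

Request:
{"fn": "jog_arm", "kwargs": {
  "plan": [
    {"dx": 0, "dy": 0, "dz": 1, "ax": 0, "ay": 0, "az": 0, "grip": 1},
    {"dx": 0, "dy": 0, "dz": 0, "ax": 0, "ay": 0, "az": 0, "grip": 1},
    {"dx": 0, "dy": 0, "dz": 0, "ax": 0, "ay": 0, "az": 0, "grip": 1}
  ]
}}

```text
clock: 8.75
position: [0.4675, -0.1718, 0.2049]
ee_rot: [0.0, 0.901, 0.434, 0.0]
contact_force: [-5.6, 2.0, 23.7]
width: 0.0662
gripper_force: 94.3
```

Request:
{"fn": "jog_arm", "kwargs": {
  "plan": [
    {"dx": 0, "dy": 0, "dz": -2.5, "ax": 0, "ay": 0, "az": 0, "grip": 0.9},
    {"dx": 0, "dy": 0, "dz": 0, "ax": 0, "ay": 0, "az": 0, "grip": 0},
    {"dx": 0, "dy": 0, "dz": 0, "ax": 0, "ay": 0, "az": 0, "grip": 0},
    {"dx": 0, "dy": 0, "dz": 0, "ax": 0, "ay": 0, "az": 0, "grip": 0},
    {"dx": 0, "dy": 0, "dz": 0, "ax": 0, "ay": 0, "az": 0, "grip": 0},
    {"dx": 0, "dy": 0, "dz": 0, "ax": 0, "ay": 0, "az": 0, "grip": 0}
  ]
}}

```text
clock: 9.25
position: [0.4677, -0.172, 0.2043]
ee_rot: [-0.0, 0.901, 0.433, -0.0]
contact_force: [0.5, 0.3, -0.1]
width: 0.0854
gripper_force: 0.0
```

```bash
python3 go.py 639.9 -195.3 290 32
```

```text
from [ 467.7 -172.   204.3] yaw 51.38 tilt [-0.0003 -0.0002] | az 3.23 units, then dx 133.7 dy 111.1 dz -85.7, len 194
```

Request:
{"fn": "jog_arm", "kwargs": {
  "plan": [
    {"dx": 0, "dy": 0, "dz": -10, "ax": 0, "ay": 0, "az": 0, "grip": 0},
    {"dx": 0, "dy": 0, "dz": -30, "ax": 0, "ay": 0, "az": 0, "grip": 0},
    {"dx": 0, "dy": 0, "dz": -30, "ax": 0, "ay": 0, "az": 0.81, "grip": 0},
    {"dx": 0, "dy": 0, "dz": -20, "ax": 0, "ay": 0, "az": 0.81, "grip": 0},
    {"dx": 0, "dy": 0, "dz": 0, "ax": 0, "ay": 0, "az": 0.81, "grip": 0},
    {"dx": 0, "dy": 0, "dz": 0, "ax": 0, "ay": 0, "az": 0.81, "grip": 0},
    {"dx": 20, "dy": -33, "dz": 0, "ax": 0, "ay": 0, "az": 0, "grip": 0},
    {"dx": 20, "dy": -33, "dz": 0, "ax": 0, "ay": 0, "az": 0, "grip": 0},
    {"dx": 20, "dy": -33, "dz": 0, "ax": 0, "ay": 0, "az": 0, "grip": 0},
    {"dx": 20, "dy": -33, "dz": 0, "ax": 0, "ay": 0, "az": 0, "grip": 0},
    {"dx": 20, "dy": -33, "dz": 0, "ax": 0, "ay": 0, "az": 0, "grip": 0},
    {"dx": 20, "dy": -33, "dz": 0, "ax": 0, "ay": 0, "az": 0, "grip": 0},
    {"dx": 20, "dy": -33, "dz": 0, "ax": 0, "ay": 0, "az": 0, "grip": 0}
  ],
  "grip_force": 60
}}

```text
clock: 10.33
position: [0.4639, 0.0999, 0.2945]
ee_rot: [0.0, 0.961, 0.275, -0.0]
contact_force: [1.3, -0.2, -0.9]
width: 0.0852
gripper_force: 0.0
```

```bash
python3 - <<'E'
from h import *
from rig import imaging
np.set_printoptions(precision=1,suppress=True)
T=imaging.get_image("top");S=imaging.get_image("scene");np.savez("top5.npz",**T);np.savez("scene5.npz",**S)
for n,t,s,z,k in(("lid+tub",(374,277),(311,207),.046,{}),("B deep",(382,211),(252,226),.046,{})):
    rt,rs,p,g=measure(T,S,t,s,z,**k)
    for r in(rt,rs): print(n,"ctr",r[0],"size %.1f %.1f ang %.1f"%r[1:])
    print("   tri",p,"gap %.1f"%g)
v=[cv2.resize(d["image"][y-36:y+36,x-36:x+36,::-1],(400,400),interpolation=cv2.INTER_CUBIC) for d,x,y in((S,311,212),(T,374,277))]
cv2.imwrite("pics/closed.png",np.hstack(v))
E
python3 go.py 639.9 -195.3 290 32
```

```text
lid+tub ctr [ 467.1 -171.2] size 103.5 71.5 ang 51.2
lid+tub ctr [ 467.1 -171.3] size 104.5 68.0 ang 51.9
   tri [ 467.1 -171.2   46.1] gap 0.1
B deep ctr [ 639.9 -195.4] size 104.4 73.8 ang 32.0
B deep ctr [ 640.  -195.2] size 102.8 74.4 ang 33.0
   tri [ 640.  -195.4   45.7] gap 0.1
from [463.7 102.7 294.5] yaw 32.29 tilt [-0.0012  0.0002] | az 0.05 units, then dx -8.5 dy 346.1 dz 4.5, len 346
```

View pics/closed.png

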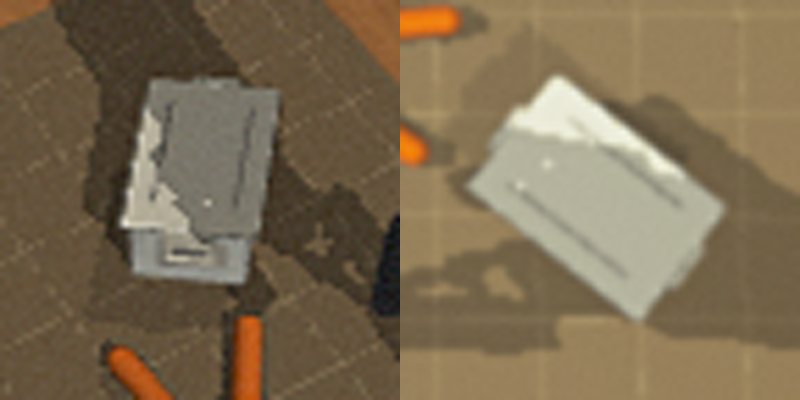

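The lid is home: its plate top triangulates to 46.1 mm, centred within 0.5 mm of the tub, and the clip hangs flush at px (190,250). Now the deep box.

Request:
{"fn": "jog_arm", "kwargs": {
  "plan": [
    {"dx": -0.5, "dy": 20, "dz": 0, "ax": 0, "ay": 0, "az": 0.02, "grip": 0},
    {"dx": -1, "dy": 38, "dz": 0, "ax": 0, "ay": 0, "az": 0, "grip": 0},
    {"dx": -1, "dy": 38, "dz": 0, "ax": 0, "ay": 0, "az": 0, "grip": 0},
    {"dx": -1, "dy": 38, "dz": 0, "ax": 0, "ay": 0, "az": 0, "grip": 0},
    {"dx": -1, "dy": 38, "dz": 0, "ax": 0, "ay": 0, "az": 0, "grip": 0},
    {"dx": -1, "dy": 38, "dz": 0, "ax": 0, "ay": 0, "az": 0, "grip": 0},
    {"dx": -1, "dy": 38, "dz": 0, "ax": 0, "ay": 0, "az": 0, "grip": 0},
    {"dx": -1, "dy": 38, "dz": 0, "ax": 0, "ay": 0, "az": 0, "grip": 0},
    {"dx": -1, "dy": 38, "dz": 0, "ax": 0, "ay": 0, "az": 0, "grip": 0},
    {"dx": 0, "dy": 20, "dz": 0, "ax": 0, "ay": 0, "az": 0, "grip": 0},
    {"dx": 0, "dy": 0, "dz": 0, "ax": 0, "ay": 0, "az": 0, "grip": 0},
    {"dx": 0, "dy": 0, "dz": 0, "ax": 0, "ay": 0, "az": 0, "grip": 0},
    {"dx": 0, "dy": 0, "dz": 0, "ax": 0, "ay": 0, "az": 0, "grip": 0}
  ]
}}

```text
clock: 11.52
position: [0.6377, -0.1987, 0.2939]
ee_rot: [-0.001, 0.962, 0.274, -0.001]
contact_force: [-0.1, -0.1, 0.3]
width: 0.0855
gripper_force: 0.0
```

```bash
python3 go.py 640 -195.4 202 32.2
```

```text
from [ 637.7 -198.7  293.9] yaw 31.78 tilt [-0.0009 -0.0009] | az -0.07 units, then dx 3.7 dy -1.6 dz 91.9, len 92
```

Request:
{"fn": "jog_arm", "kwargs": {
  "plan": [
    {"dx": 3.5, "dy": -1.4, "dz": 30, "ax": 0, "ay": 0, "az": -0.05, "grip": 0},
    {"dx": 0, "dy": 0, "dz": 30, "ax": 0, "ay": 0, "az": 0, "grip": 0},
    {"dx": 0, "dy": 0, "dz": 20, "ax": 0, "ay": 0, "az": 0, "grip": 0},
    {"dx": 0, "dy": 0, "dz": 12, "ax": 0, "ay": 0, "az": 0, "grip": 0},
    {"dx": 0, "dy": 0, "dz": 0, "ax": 0, "ay": 0, "az": 0, "grip": 0},
    {"dx": 0, "dy": 0, "dz": 0, "ax": 0, "ay": 0, "az": 0, "grip": 0}
  ]
}}

```text
clock: 12.02
position: [0.6406, -0.1949, 0.2029]
ee_rot: [-0.0, 0.961, 0.277, -0.0]
contact_force: [0.3, 0.2, 1.3]
width: 0.0851
gripper_force: 0.0
```

Request:
{"fn": "jog_arm", "kwargs": {
  "plan": [
    {"dx": 0, "dy": 0, "dz": 0, "ax": 0, "ay": 0, "az": 0, "grip": 1},
    {"dx": 0, "dy": 0, "dz": 0, "ax": 0, "ay": 0, "az": 0, "grip": 1},
    {"dx": 0, "dy": 0, "dz": 0, "ax": 0, "ay": 0, "az": 0, "grip": 1},
    {"dx": 0, "dy": 0, "dz": 0, "ax": 0, "ay": 0, "az": 0, "grip": 1},
    {"dx": 0, "dy": 0, "dz": 0, "ax": 0, "ay": 0, "az": 0, "grip": 1},
    {"dx": 0, "dy": 0, "dz": 0, "ax": 0, "ay": 0, "az": 0, "grip": 1}
  ]
}}

```text
clock: 12.52
position: [0.6416, -0.1959, 0.2055]
ee_rot: [0.001, 0.961, 0.277, 0.002]
contact_force: [-0.5, 0.1, 5.2]
width: 0.0668
gripper_force: 68.7
```

```bash
python3 go.py 467.1 -171.3 270 51.4
```

```text
from [ 641.6 -195.9  205.5] yaw 32.12 tilt [0.0015 0.002 ] | az -3.21 units, then dx -89.7 dy -151.8 dz -64.5, len 188
```

Request:
{"fn": "jog_arm", "kwargs": {
  "plan": [
    {"dx": 0, "dy": 0, "dz": -4, "ax": 0, "ay": 0, "az": 0, "grip": 1},
    {"dx": 0, "dy": 0, "dz": -12, "ax": 0, "ay": 0, "az": 0, "grip": 1},
    {"dx": 0, "dy": 0, "dz": -25, "ax": 0, "ay": 0, "az": 0, "grip": 1},
    {"dx": 0, "dy": 0, "dz": -25, "ax": 0, "ay": 0, "az": 0, "grip": 1},
    {"dx": 0, "dy": 0, "dz": -12, "ax": 0, "ay": 0, "az": -0.4, "grip": 1},
    {"dx": 0, "dy": 0, "dz": 0, "ax": 0, "ay": 0, "az": -0.8, "grip": 1},
    {"dx": 0, "dy": 0, "dz": 0, "ax": 0, "ay": 0, "az": -0.8, "grip": 1},
    {"dx": 0, "dy": 0, "dz": 0, "ax": 0, "ay": 0, "az": -0.8, "grip": 1},
    {"dx": 0, "dy": 0, "dz": 0, "ax": 0, "ay": 0, "az": -0.4, "grip": 1},
    {"dx": 0, "dy": 0, "dz": 0, "ax": 0, "ay": 0, "az": 0, "grip": 1},
    {"dx": 0, "dy": 0, "dz": 0, "ax": 0, "ay": 0, "az": 0, "grip": 1}
  ]
}}

```text
clock: 13.43
position: [0.6405, -0.1955, 0.281]
ee_rot: [-0.0, 0.902, 0.432, -0.0]
contact_force: [-0.5, 0.2, -4.2]
width: 0.0672
gripper_force: 68.3
```

```bash
python3 go.py 467.8 -170.4 270 51.4
```

```text
from [ 640.5 -195.5  281. ] yaw 51.24 tilt [-0.0001 -0.0001] | az -0.03 units, then dx -88.1 dy -150.7 dz 11.0, len 175
```

Request:
{"fn": "jog_arm", "kwargs": {
  "plan": [
    {"dx": -8.8, "dy": -15.1, "dz": 0, "ax": 0, "ay": 0, "az": 0, "grip": 1},
    {"dx": -17.6, "dy": -30.1, "dz": 0, "ax": 0, "ay": 0, "az": 0, "grip": 1},
    {"dx": -17.6, "dy": -30.1, "dz": 0, "ax": 0, "ay": 0, "az": 0, "grip": 1},
    {"dx": -17.6, "dy": -30.1, "dz": 0, "ax": 0, "ay": 0, "az": 0, "grip": 1},
    {"dx": -17.6, "dy": -30.1, "dz": 0, "ax": 0, "ay": 0, "az": 0, "grip": 1},
    {"dx": -8.8, "dy": -15.1, "dz": 5, "ax": 0, "ay": 0, "az": 0, "grip": 1},
    {"dx": 0, "dy": 0, "dz": 5, "ax": 0, "ay": 0, "az": 0, "grip": 1},
    {"dx": 0, "dy": 0, "dz": 0, "ax": 0, "ay": 0, "az": 0, "grip": 1},
    {"dx": 0, "dy": 0, "dz": 0, "ax": 0, "ay": 0, "az": 0, "grip": 1},
    {"dx": 0, "dy": 0, "dz": 0, "ax": 0, "ay": 0, "az": 0, "grip": 1}
  ]
}}

```text
clock: 14.27
position: [0.4696, -0.1707, 0.2712]
ee_rot: [0.001, 0.901, 0.433, 0.001]
contact_force: [0.4, -0.6, -2.3]
width: 0.067
gripper_force: 68.4
```

```bash
python3 go.py 467.8 -170.4 256 51.4
```

```text
from [ 469.6 -170.7  271.2] yaw 51.30 tilt [0.001  0.0008] | az -0.02 units, then dx -0.9 dy -1.6 dz 15.2, len 15
```

Request:
{"fn": "jog_arm", "kwargs": {
  "plan": [
    {"dx": -0.8, "dy": -1.2, "dz": 7, "ax": 0, "ay": 0, "az": 0, "grip": 1},
    {"dx": 0, "dy": 0, "dz": 5, "ax": 0, "ay": 0, "az": 0, "grip": 1},
    {"dx": 0, "dy": 0, "dz": 3, "ax": 0, "ay": 0, "az": 0, "grip": 1},
    {"dx": 0, "dy": 0, "dz": 0, "ax": 0, "ay": 0, "az": 0, "grip": 1}
  ]
}}

```text
clock: 14.6
position: [0.4666, -0.1699, 0.2545]
ee_rot: [-0.001, 0.901, 0.433, -0.001]
contact_force: [0.8, -0.1, -1.8]
width: 0.0669
gripper_force: 68.4
```

Request:
{"fn": "jog_arm", "kwargs": {
  "plan": [
    {"dx": 0, "dy": 0, "dz": 1, "ax": 0, "ay": 0, "az": 0, "grip": 1},
    {"dx": 0, "dy": 0, "dz": 1, "ax": 0, "ay": 0, "az": 0, "grip": 1},
    {"dx": 0, "dy": 0, "dz": 0, "ax": 0, "ay": 0, "az": 0, "grip": 1}
  ]
}}

```text
clock: 14.85
position: [0.4668, -0.1701, 0.2536]
ee_rot: [-0.0, 0.901, 0.433, -0.0]
contact_force: [-0.3, -0.1, -2.6]
width: 0.0671
gripper_force: 68.4
```

Request:
{"fn": "jog_arm", "kwargs": {
  "plan": [
    {"dx": 0.4, "dy": 0.4, "dz": 1, "ax": 0, "ay": 0, "az": 0, "grip": 1},
    {"dx": 0, "dy": 0, "dz": 1, "ax": 0, "ay": 0, "az": 0, "grip": 1},
    {"dx": 0, "dy": 0, "dz": 0, "ax": 0, "ay": 0, "az": 0, "grip": 1}
  ]
}}

```text
clock: 15.1
position: [0.4673, -0.1699, 0.2517]
ee_rot: [0.0, 0.901, 0.433, 0.0]
contact_force: [-0.1, 0.6, -3.1]
width: 0.0668
gripper_force: 68.4
```

Request:
{"fn": "jog_arm", "kwargs": {
  "plan": [
    {"dx": 0, "dy": 0, "dz": 1, "ax": 0, "ay": 0, "az": 0, "grip": 1},
    {"dx": 0, "dy": 0, "dz": 0, "ax": 0, "ay": 0, "az": 0, "grip": 1}
  ]
}}

```text
clock: 15.27
position: [0.4673, -0.17, 0.2515]
ee_rot: [0.0, 0.901, 0.433, 0.0]
contact_force: [-2.1, 1.0, 3.5]
width: 0.067
gripper_force: 69.1
```

Contact at TCP z 251.5, as expected. I'll release, rise clear and head for the shallow box.

Request:
{"fn": "jog_arm", "kwargs": {
  "plan": [
    {"dx": 0, "dy": 0, "dz": 0, "ax": 0, "ay": 0, "az": 0, "grip": 0.9},
    {"dx": 0, "dy": 0, "dz": 0, "ax": 0, "ay": 0, "az": 0, "grip": 0},
    {"dx": 0, "dy": 0, "dz": 0, "ax": 0, "ay": 0, "az": 0, "grip": 0},
    {"dx": 0, "dy": 0, "dz": 0, "ax": 0, "ay": 0, "az": 0, "grip": 0},
    {"dx": 0, "dy": 0, "dz": 0, "ax": 0, "ay": 0, "az": 0, "grip": 0},
    {"dx": 0, "dy": 0, "dz": 0, "ax": 0, "ay": 0, "az": 0, "grip": 0},
    {"dx": 0, "dy": 0, "dz": -8, "ax": 0, "ay": 0, "az": 0, "grip": 0},
    {"dx": 0, "dy": 0, "dz": -25, "ax": 0, "ay": 0, "az": 0, "grip": 0},
    {"dx": 0, "dy": 0, "dz": -25, "ax": 0, "ay": 0, "az": 0, "grip": 0},
    {"dx": 0, "dy": 0, "dz": -10, "ax": 0, "ay": 0, "az": 0.95, "grip": 0},
    {"dx": 0, "dy": 0, "dz": 0, "ax": 0, "ay": 0, "az": 0.95, "grip": 0},
    {"dx": 0, "dy": 0, "dz": 0, "ax": 0, "ay": 0, "az": 0.95, "grip": 0},
    {"dx": 0, "dy": 0, "dz": 0, "ax": 0, "ay": 0, "az": 0.95, "grip": 0},
    {"dx": 0, "dy": 0, "dz": 0, "ax": 0, "ay": 0, "az": 0.95, "grip": 0},
    {"dx": 0, "dy": 0, "dz": 0, "ax": 0, "ay": 0, "az": 0.95, "grip": 0},
    {"dx": 0, "dy": 0, "dz": 0, "ax": 0, "ay": 0, "az": 0.6, "grip": 0},
    {"dx": 0, "dy": 0, "dz": 0, "ax": 0, "ay": 0, "az": 0, "grip": 0},
    {"dx": 0, "dy": 0, "dz": 0, "ax": 0, "ay": 0, "az": 0, "grip": 0}
  ]
}}

```text
clock: 16.77
position: [0.4673, -0.17, 0.3191]
ee_rot: [0.0, 0.993, 0.119, 0.0]
contact_force: [-1.0, 0.4, 0.9]
width: 0.0854
gripper_force: 0.0
```

```bash
python3 go.py 642.9 186.6 270 13.7
```

```text
from [ 467.3 -170.   319.1] yaw 13.61 tilt [0.0002 0.0002] | az -0.01 units, then dx 255.0 dy -304.8 dz 49.1, len 400
```

Request:
{"fn": "jog_arm", "kwargs": {
  "plan": [
    {"dx": 12.7, "dy": -15.2, "dz": 0, "ax": 0, "ay": 0, "az": 0, "grip": 0},
    {"dx": 25.5, "dy": -30.5, "dz": 0, "ax": 0, "ay": 0, "az": 0, "grip": 0},
    {"dx": 25.5, "dy": -30.5, "dz": 0, "ax": 0, "ay": 0, "az": 0, "grip": 0},
    {"dx": 25.5, "dy": -30.5, "dz": 0, "ax": 0, "ay": 0, "az": 0, "grip": 0},
    {"dx": 25.5, "dy": -30.5, "dz": 0, "ax": 0, "ay": 0, "az": 0, "grip": 0},
    {"dx": 25.5, "dy": -30.5, "dz": 8, "ax": 0, "ay": 0, "az": 0, "grip": 0},
    {"dx": 25.5, "dy": -30.5, "dz": 8, "ax": 0, "ay": 0, "az": 0, "grip": 0},
    {"dx": 25.5, "dy": -30.5, "dz": 8, "ax": 0, "ay": 0, "az": 0, "grip": 0},
    {"dx": 25.5, "dy": -30.5, "dz": 8, "ax": 0, "ay": 0, "az": 0, "grip": 0},
    {"dx": 25.5, "dy": -30.5, "dz": 8, "ax": 0, "ay": 0, "az": 0, "grip": 0},
    {"dx": 12.7, "dy": -15.2, "dz": 8, "ax": 0, "ay": 0, "az": 0, "grip": 0},
    {"dx": 0, "dy": 0, "dz": 0, "ax": 0, "ay": 0, "az": 0, "grip": 0},
    {"dx": 0, "dy": 0, "dz": 0, "ax": 0, "ay": 0, "az": 0, "grip": 0},
    {"dx": 0, "dy": 0, "dz": 0, "ax": 0, "ay": 0, "az": 0, "grip": 0}
  ]
}}

```text
clock: 17.93
position: [0.6434, 0.1851, 0.2706]
ee_rot: [0.001, 0.993, 0.118, -0.001]
contact_force: [1.3, -0.5, -0.1]
width: 0.0853
gripper_force: 0.0
```

```bash
python3 - <<'E'
from h import *
from rig import imaging
np.set_printoptions(precision=1,suppress=True)
T=imaging.get_image("top");S=imaging.get_image("scene");np.savez("top6.npz",**T);np.savez("scene6.npz",**S)
P=[.4671,-.1713,.092];t=proj(T,P)[0];s=proj(S,P)[0];print(t,s)
rt,rs,p,g=measure(T,S,t,s,.092)
for r in(rt,rs): print("deep on lid ctr",r[0],"size %.1f %.1f ang %.1f"%r[1:])
print("   tri",p,"gap %.1f"%g)
E
python3 go.py 642.9 186.6 188 13.8
```

```text
[375.4 274.9] [310.5 192.6]
deep on lid ctr [ 464.9 -168.8] size 104.7 74.1 ang 51.7
deep on lid ctr [ 468.9 -136.3] size 178.3 130.3 ang 105.4
   tri [ 460.1 -167.7   60.3] gap 16.6
from [643.5 184.5 271.3] yaw 13.45 tilt [ 0.0003 -0.    ] | az -0.06 units, then dx -0.1 dy -2.1 dz 83.3, len 83
```

```bash
python3 - <<'E'
from h import *
np.set_printoptions(precision=1,suppress=True)
T=dict(np.load("top6.npz"));S=dict(np.load("scene6.npz"))
for w in(28,32):
    c,m=blob(S,310.5,192.6,okS,w=w)
    P=cast(S,c,.092)[:,:2]*1000
    th=np.radians(51.4);R=np.array([[np.cos(th),np.sin(th)],[-np.sin(th),np.cos(th)]]);q=(P-[467,-171.3])@R.T
    print(w,"y",[np.median(q[(abs(q[:,0])<35)&(q[:,1]*k>20)][:,1]) for k in(1,-1)],"x",[np.median(q[(abs(q[:,1])<30)&(abs(q[:,1])>15)&(q[:,0]*k>30)][:,0]) for k in(1,-1)])
# top, same frame
c,m=blob(T,375.4,274.9,lambda h:(h[...,1]<62)&(h[...,2]>100))
q=(cast(T,c,.092)[:,:2]*1000-[467,-171.3])@R.T
print("T y",[np.median(q[(abs(q[:,0])<35)&(q[:,1]*k>20)][:,1]) for k in(1,-1)],"x",[np.median(q[(abs(q[:,1])<30)&(abs(q[:,1])>15)&(q[:,0]*k>30)][:,0]) for k in(1,-1)])
E
```

```text
28 y [np.float64(73.39932780264473), np.float64(-63.30013886634343)] x [np.float64(82.14729488076102), np.float64(-72.73076730748613)]
32 y [np.float64(83.99711861100783), np.float64(-63.30013886634343)] x [np.float64(82.14729488076102), np.float64(-72.73076730748613)]
T y [np.float64(40.24918001189816), np.float64(-33.836496833330806)] x [np.float64(52.88813338923364), np.float64(-51.66220970852804)]
```

The deep box sits within about 1 mm of the lid centre, going by its unbiased top edges, and contact came 46 mm higher than on the bench. Now I'll grasp the shallow box.

Request:
{"fn": "jog_arm", "kwargs": {
  "plan": [
    {"dx": 0, "dy": -1.8, "dz": 30, "ax": 0, "ay": 0, "az": -0.04, "grip": 0},
    {"dx": 0, "dy": 0, "dz": 25, "ax": 0, "ay": 0, "az": 0, "grip": 0},
    {"dx": 0, "dy": 0, "dz": 18, "ax": 0, "ay": 0, "az": 0, "grip": 0},
    {"dx": 0, "dy": 0, "dz": 10, "ax": 0, "ay": 0, "az": 0, "grip": 0},
    {"dx": 0, "dy": 0, "dz": 0, "ax": 0, "ay": 0, "az": 0, "grip": 0},
    {"dx": 0, "dy": 0, "dz": 0, "ax": 0, "ay": 0, "az": 0, "grip": 0}
  ]
}}

```text
clock: 18.53
position: [0.6436, 0.1869, 0.1882]
ee_rot: [0.0, 0.993, 0.119, 0.0]
contact_force: [0.2, 0.0, 0.1]
width: 0.0853
gripper_force: 0.0
```

Request:
{"fn": "jog_arm", "kwargs": {
  "plan": [
    {"dx": 0, "dy": 0, "dz": 0, "ax": 0, "ay": 0, "az": 0, "grip": 1},
    {"dx": 0, "dy": 0, "dz": 0, "ax": 0, "ay": 0, "az": 0, "grip": 1},
    {"dx": 0, "dy": 0, "dz": 0, "ax": 0, "ay": 0, "az": 0, "grip": 1},
    {"dx": 0, "dy": 0, "dz": 0, "ax": 0, "ay": 0, "az": 0, "grip": 1},
    {"dx": 0, "dy": 0, "dz": 0, "ax": 0, "ay": 0, "az": 0, "grip": 1},
    {"dx": 0, "dy": 0, "dz": 0, "ax": 0, "ay": 0, "az": 0, "grip": 1}
  ]
}}

```text
clock: 19.03
position: [0.6444, 0.1878, 0.1901]
ee_rot: [0.0, 0.993, 0.12, 0.002]
contact_force: [0.5, -0.6, 5.9]
width: 0.0672
gripper_force: 68.6
```

```bash
python3 go.py 642.9 186.6 320 51.5
```

```text
from [644.4 187.8 190.1] yaw 13.77 tilt [0.0001 0.0022] | az -6.29 units, then dx -1.9 dy -0.4 dz -129.9, len 130
```

Request:
{"fn": "jog_arm", "kwargs": {
  "plan": [
    {"dx": 0, "dy": 0, "dz": -4, "ax": 0, "ay": 0, "az": 0, "grip": 1},
    {"dx": 0, "dy": 0, "dz": -12, "ax": 0, "ay": 0, "az": 0, "grip": 1},
    {"dx": 0, "dy": 0, "dz": -25, "ax": 0, "ay": 0, "az": 0, "grip": 1},
    {"dx": 0, "dy": 0, "dz": -30, "ax": 0, "ay": 0, "az": 0, "grip": 1},
    {"dx": 0, "dy": 0, "dz": -30, "ax": 0, "ay": 0, "az": -0.5, "grip": 1},
    {"dx": 0, "dy": 0, "dz": -25, "ax": 0, "ay": 0, "az": -0.9, "grip": 1},
    {"dx": 0, "dy": 0, "dz": 0, "ax": 0, "ay": 0, "az": -0.9, "grip": 1},
    {"dx": 0, "dy": 0, "dz": 0, "ax": 0, "ay": 0, "az": -0.9, "grip": 1},
    {"dx": 0, "dy": 0, "dz": 0, "ax": 0, "ay": 0, "az": -0.9, "grip": 1},
    {"dx": 0, "dy": 0, "dz": 0, "ax": 0, "ay": 0, "az": -0.9, "grip": 1},
    {"dx": 0, "dy": 0, "dz": 0, "ax": 0, "ay": 0, "az": -0.8, "grip": 1},
    {"dx": 0, "dy": 0, "dz": 0, "ax": 0, "ay": 0, "az": -0.48, "grip": 1},
    {"dx": 0, "dy": 0, "dz": 0, "ax": 0, "ay": 0, "az": 0, "grip": 1},
    {"dx": 0, "dy": 0, "dz": 0, "ax": 0, "ay": 0, "az": 0, "grip": 1}
  ]
}}

```text
clock: 20.2
position: [0.6433, 0.1879, 0.3142]
ee_rot: [0.0, 0.901, 0.433, 0.0]
contact_force: [-0.2, -0.4, -0.4]
width: 0.0672
gripper_force: 67.7
```

```bash
python3 go.py 467.4 -169.3 310 51.5
```

```text
from [643.3 187.9 314.2] yaw 51.36 tilt [0.     0.0001] | az -0.02 units, then dx -389.0 dy 84.7 dz 4.2, len 398
```

Request:
{"fn": "jog_arm", "kwargs": {
  "plan": [
    {"dx": -19.4, "dy": 4.2, "dz": 0, "ax": 0, "ay": 0, "az": -0.02, "grip": 1},
    {"dx": -38.9, "dy": 8.5, "dz": 0, "ax": 0, "ay": 0, "az": 0, "grip": 1},
    {"dx": -38.9, "dy": 8.5, "dz": 0, "ax": 0, "ay": 0, "az": 0, "grip": 1},
    {"dx": -38.9, "dy": 8.5, "dz": 0, "ax": 0, "ay": 0, "az": 0, "grip": 1},
    {"dx": -38.9, "dy": 8.5, "dz": 0, "ax": 0, "ay": 0, "az": 0, "grip": 1},
    {"dx": -38.9, "dy": 8.5, "dz": 0, "ax": 0, "ay": 0, "az": 0, "grip": 1},
    {"dx": -38.9, "dy": 8.5, "dz": 0, "ax": 0, "ay": 0, "az": 0, "grip": 1},
    {"dx": -38.9, "dy": 8.5, "dz": 0, "ax": 0, "ay": 0, "az": 0, "grip": 1},
    {"dx": -38.9, "dy": 8.4, "dz": 0, "ax": 0, "ay": 0, "az": 0, "grip": 1},
    {"dx": -29, "dy": 6.4, "dz": 0, "ax": 0, "ay": 0, "az": 0, "grip": 1},
    {"dx": -19.4, "dy": 4.2, "dz": 0, "ax": 0, "ay": 0, "az": 0, "grip": 1},
    {"dx": -10, "dy": 2, "dz": 0, "ax": 0, "ay": 0, "az": 0, "grip": 1},
    {"dx": 0, "dy": 0, "dz": 0, "ax": 0, "ay": 0, "az": 0, "grip": 1},
    {"dx": 0, "dy": 0, "dz": 0, "ax": 0, "ay": 0, "az": 0, "grip": 1},
    {"dx": 0, "dy": 0, "dz": 0, "ax": 0, "ay": 0, "az": 0, "grip": 1},
    {"dx": 0, "dy": 0, "dz": 0, "ax": 0, "ay": 0, "az": 0, "grip": 1}
  ]
}}

```text
clock: 21.53
position: [0.4685, -0.1684, 0.3137]
ee_rot: [-0.0, 0.9, 0.435, 0.0]
contact_force: [-0.5, -0.3, -1.4]
width: 0.067
gripper_force: 67.8
```

```bash
python3 go.py 467.4 -169.3 288 51.5
```

```text
from [ 468.5 -168.4  313.7] yaw 51.63 tilt [-0.0001  0.0002] | az 0.02 units, then dx -1.4 dy -0.3 dz 25.7, len 26
```

Request:
{"fn": "jog_arm", "kwargs": {
  "plan": [
    {"dx": -1.3, "dy": -0.3, "dz": 8, "ax": 0, "ay": 0, "az": 0.02, "grip": 1},
    {"dx": 0, "dy": 0, "dz": 10, "ax": 0, "ay": 0, "az": 0, "grip": 1},
    {"dx": 0, "dy": 0, "dz": 6, "ax": 0, "ay": 0, "az": 0, "grip": 1},
    {"dx": 0, "dy": 0, "dz": 2, "ax": 0, "ay": 0, "az": 0, "grip": 1},
    {"dx": 0, "dy": 0, "dz": 1, "ax": 0, "ay": 0, "az": 0, "grip": 1},
    {"dx": 0, "dy": 0, "dz": 0, "ax": 0, "ay": 0, "az": 0, "grip": 1}
  ]
}}

```text
clock: 22.03
position: [0.4669, -0.1703, 0.2862]
ee_rot: [-0.0, 0.901, 0.434, -0.0]
contact_force: [1.0, -0.1, -2.6]
width: 0.0674
gripper_force: 67.7
```

Request:
{"fn": "jog_arm", "kwargs": {
  "plan": [
    {"dx": 0, "dy": 0, "dz": 1, "ax": 0, "ay": 0, "az": 0, "grip": 1},
    {"dx": 0, "dy": 0, "dz": 1, "ax": 0, "ay": 0, "az": 0, "grip": 1},
    {"dx": 0, "dy": 0, "dz": 0, "ax": 0, "ay": 0, "az": 0, "grip": 1}
  ]
}}

```text
clock: 22.28
position: [0.4669, -0.1704, 0.2848]
ee_rot: [0.0, 0.901, 0.434, 0.0]
contact_force: [0.3, 0.4, -1.8]
width: 0.0672
gripper_force: 67.7
```

Request:
{"fn": "jog_arm", "kwargs": {
  "plan": [
    {"dx": 0.8, "dy": 0, "dz": 1, "ax": 0, "ay": 0, "az": 0, "grip": 1},
    {"dx": 0, "dy": 0, "dz": 0.8, "ax": 0, "ay": 0, "az": 0, "grip": 1},
    {"dx": 0, "dy": 0, "dz": 0, "ax": 0, "ay": 0, "az": 0, "grip": 1}
  ]
}}

```text
clock: 22.53
position: [0.4673, -0.1697, 0.2828]
ee_rot: [-0.0, 0.901, 0.434, -0.0]
contact_force: [0.6, -0.6, -1.9]
width: 0.0673
gripper_force: 67.7
```

Request:
{"fn": "jog_arm", "kwargs": {
  "plan": [
    {"dx": 0, "dy": 0, "dz": 1, "ax": 0, "ay": 0, "az": 0, "grip": 1},
    {"dx": 0, "dy": 0, "dz": 0, "ax": 0, "ay": 0, "az": 0, "grip": 1}
  ]
}}

```text
clock: 22.7
position: [0.4674, -0.1698, 0.2821]
ee_rot: [0.0, 0.901, 0.434, 0.0]
contact_force: [-0.5, -0.2, 0.1]
width: 0.0667
gripper_force: 67.9
```

Request:
{"fn": "jog_arm", "kwargs": {
  "plan": [
    {"dx": 0, "dy": 0, "dz": 0.6, "ax": 0, "ay": 0, "az": 0, "grip": 1},
    {"dx": 0, "dy": 0, "dz": 0, "ax": 0, "ay": 0, "az": 0, "grip": 1}
  ]
}}

```text
clock: 22.87
position: [0.4674, -0.1698, 0.2821]
ee_rot: [0.0, 0.901, 0.434, 0.0]
contact_force: [-0.9, 0.0, 4.6]
width: 0.0673
gripper_force: 68.4
```

Request:
{"fn": "jog_arm", "kwargs": {
  "plan": [
    {"dx": 0, "dy": 0, "dz": 0, "ax": 0, "ay": 0, "az": 0, "grip": 0.9},
    {"dx": 0, "dy": 0, "dz": 0, "ax": 0, "ay": 0, "az": 0, "grip": 0},
    {"dx": 0, "dy": 0, "dz": 0, "ax": 0, "ay": 0, "az": 0, "grip": 0},
    {"dx": 0, "dy": 0, "dz": 0, "ax": 0, "ay": 0, "az": 0, "grip": 0},
    {"dx": 0, "dy": 0, "dz": 0, "ax": 0, "ay": 0, "az": 0, "grip": 0},
    {"dx": 0, "dy": 0, "dz": 0, "ax": 0, "ay": 0, "az": 0, "grip": 0},
    {"dx": 0, "dy": 0, "dz": -8, "ax": 0, "ay": 0, "az": 0, "grip": 0},
    {"dx": 0, "dy": 0, "dz": -25, "ax": 0, "ay": 0, "az": 0, "grip": 0},
    {"dx": 0, "dy": 0, "dz": -25, "ax": 0, "ay": 0, "az": 0, "grip": 0},
    {"dx": 25, "dy": -20, "dz": 0, "ax": 0, "ay": 0, "az": 0, "grip": 0},
    {"dx": 30, "dy": -24, "dz": 0, "ax": 0, "ay": 0, "az": 0, "grip": 0},
    {"dx": 30, "dy": -24, "dz": 0, "ax": 0, "ay": 0, "az": 0, "grip": 0},
    {"dx": 30, "dy": -24, "dz": 0, "ax": 0, "ay": 0, "az": 0, "grip": 0},
    {"dx": 30, "dy": -24, "dz": 0, "ax": 0, "ay": 0, "az": 0, "grip": 0},
    {"dx": 30, "dy": -24, "dz": 0, "ax": 0, "ay": 0, "az": 0, "grip": 0},
    {"dx": 30, "dy": -24, "dz": 0, "ax": 0, "ay": 0, "az": 0, "grip": 0},
    {"dx": 0, "dy": 0, "dz": 0, "ax": 0, "ay": 0, "az": 0, "grip": 0},
    {"dx": 0, "dy": 0, "dz": 0, "ax": 0, "ay": 0, "az": 0, "grip": 0}
  ]
}}

```text
clock: 24.37
position: [0.4667, 0.0947, 0.3398]
ee_rot: [0.0, 0.9, 0.436, 0.0]
contact_force: [-0.2, 0.0, 0.2]
width: 0.0854
gripper_force: 0.0
```

```bash
python3 - <<'E'
from h import *
from rig import imaging
np.set_printoptions(precision=1,suppress=True)
T=imaging.get_image("top");S=imaging.get_image("scene");np.savez("top7.npz",**T);np.savez("scene7.npz",**S)
P=[.4668,-.1708,.124];t=proj(T,P)[0];s=proj(S,P)[0];print(t,s)
th=np.radians(51.4);R=np.array([[np.cos(th),np.sin(th)],[-np.sin(th),np.cos(th)]])
c,m=blob(T,*t,lambda h:(h[...,1]<62)&(h[...,2]>100))
q=(cast(T,c,.124)[:,:2]*1000-[467,-171.3])@R.T
print("T y",[np.median(q[(abs(q[:,0])<35)&(q[:,1]*k>20)][:,1]) for k in(1,-1)],"x",[np.median(q[(abs(q[:,1])<30)&(abs(q[:,1])>15)&(q[:,0]*k>30)][:,0]) for k in(1,-1)])
v=[cv2.resize(d["image"][y-45:y+45,x-45:x+45,::-1],(400,400),interpolation=cv2.INTER_CUBIC) for d,x,y in((S,311,195),(T,374,275))]
cv2.imwrite("pics/final.png",np.hstack(v))
E
```

```text
[376.9 274.2] [310.4 184.5]
T y [np.float64(42.759934407366416), np.float64(-33.67268205135902)] x [np.float64(53.59314665534572), np.float64(-50.23796384476974)]
```

View pics/final.png

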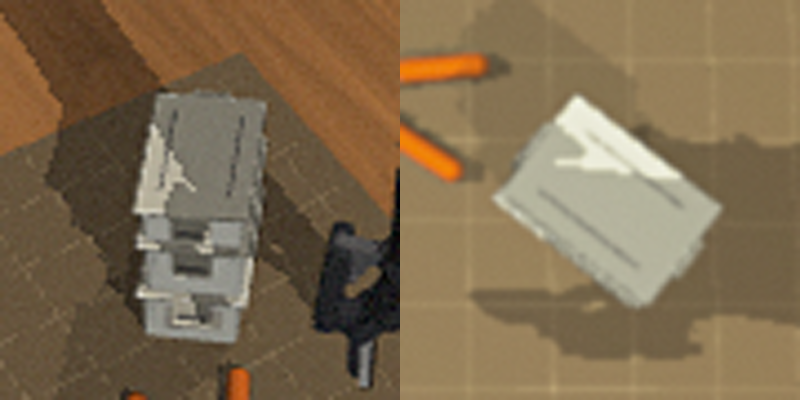

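The column stands square: the three lids line up at px (190,235), (190,295) and the top at (200,155). The gripper is clear of it, so I'm handing the job in.

```bash
python3 -c "
from rig import manip
print(manip.sign_off())"
```

```text
the job is handed in; nothing more can be done
None
```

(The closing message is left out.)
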